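Fit the index plate to the dividing head

TASK

Fit the loose index plate onto the bench dividing head: lower it, hub up, over the shaft, and with light pressure turn it until the pin on the spindle face finds the plate's hole, so that the plate sits fully home and flush on the face. Then slip the knurled collar over the shaft so that it sits flat on the plate's hub, and let go. Be gentle, never force the parts, and leave the other things on the bench where they are.

Things in the scene. Friction and masses are not known exactly. Their poses are not given: they have to be found in the camera images.
- head: Grey dividing head bolted to the bench: base 130 x 130 x 14 mm, round drum 84 mm diameter, a short stud with a black ball on its -x side, and on top a locked steel spindle with a flat face of 90 mm diameter, 72 mm above the bench. Plate or collar must not press on it with over 70 N, knocks included: 5 to 10 N and landing under 20 mm/s are fine. Origin: centre of the underside; z up along the shaft.
- seat (a point): Where the shaft's axis meets the spindle face; axes as the head's; the fitted plate's origin belongs here. On the face, 34 mm from the axis, stands a fixed steel pin, 8 mm diameter, 13 mm tall (last 3 mm tapered). Its direction was not measured: from the shaft it lies anywhere within 0.5 rad either side of the head's +x. See it or find it by feel; the spindle will not turn.
- shaft_tip (a point): Top of the fixed steel shaft, on its axis: 16 mm diameter, 63 mm above the spindle face, the last 7 mm tapering to 9 mm diameter.
- plate: Index plate, 0.18 to 0.36 kg, flat on the bench: aluminium rectangle 100 x 66 x 6 mm with tiny dark marks along its long edges, and a square steel hub 32 x 32 mm, 26 mm high, on top (sides parallel to the plate's). An 18 mm bore runs through both. Origin: on the bore's axis at the underside, z up; the plate reaches from x = -38 to +62 mm, y = -33 to +33 mm. Grip it by the hub.
- pin_hole (a point): Centre, at the plate's underside, of the plate's one pin hole: round, 10 mm diameter, right through the 6 mm plate, 34 mm from the bore's axis along the plate's +x.
- collar: Plain steel collar, knurled outside, 0.11 kg, standing on the bench: outer diameter 34 mm, bore 18 mm right through, height 24 mm (much taller than the thin washer, which is not part of the job). Origin: centre of the underside, z along the bore; either way up is fine. On the fitted plate its underside is 32 mm above the seat.
- jar: Small glass jar with a white cap, 56 mm diameter, 65 mm tall; to be left alone. Origin: centre of its underside.
- pliers: Pliers with orange grips lying flat, 130 mm long, 12 mm high; to be left alone. Origin: about the middle, on the bench.
- hammer: Hammer with a wooden handle lying flat, 220 mm long along its x, 26 mm high; to be left alone. Origin: the middle, on the bench.
- bur_block: Red block 70 x 100 x 24 mm with small burs standing in it, 44 mm tall in all; to be left alone. Origin: centre of its underside.
- brush: Flat bench brush with a wooden handle, 190 mm long along its x, 20 mm high; to be left alone. Origin: the middle, on the bench.
- tray: Dark wooden tray 110 x 160 x 22 mm with finger rings in it; to be left alone. Origin: centre of its underside.
- washer: Thin flat steel washer, 40 mm diameter, 24 mm hole, 5 mm high; to be left alone. Origin: centre of its underside.
Things that resemble listed ones, but are neither listed nor needed, are in the scene too. Several things have the shape of the collar; the one meant has the colours described above.

How it is judged:
By the outcome, as a careful person would: the job done as asked, in the order asked, and still so for the second after the job is handed in, with the robot touching nothing.
It also fails if it takes over 72 s, if anything falls off the work surface, if the arm or the gripper's body presses on something with over 40 N, if the wrist force passes 120 N, or if a joint passes its speed limit or range.

ROBOT

A 7-joint arm with a two-finger parallel gripper is mounted at the origin on the work surface. World frame = base frame: x ahead of the robot, y to its left, z up, the work surface at z = 0. Lengths are in m, angles in rad, forces in N, time in s.
With the tool pointing down it reaches from about 0.425 to 0.95 m from the base axis. Payload 4.7 kg.
Tool frame: the origin (TCP) lies on the centre line of the jaws, within the pads' length; the fingertips stand 22 mm ahead of it and the grasp point (between the pads) lies 3 mm ahead of it; y points along the fingers, z is the direction in which the jaws open and shut, and the axes are right-handed (so a half turn about y gives the same grasp; the last joint's range is limited). The gripper opens to 85 mm and grips with 20 to 120 N. Pads are 22 mm wide; open, the fingers measure 114 mm over their backs; the gripper's body (76 mm by 85 mm) begins 54 mm behind the grasp point. The pads swing forward as they close: fully open they stand 13 mm farther back than shut.
Start: joints at [1.319, 0.469, -0.049, 1.532, 0.024, 1.141, -0.082], TCP at [0.149, -0.658, 0.222] pointing down, gripper open.
Joint ranges: [-2.59, 2.59], [-0.33, 1.99], [-1.39, 1.29], [0.1, 2.45], [-1.04, 4.18], [0.21, 1.99], [-2.66, 2.66]. Speed limits (rad/s): [2.57, 2.57, 3.14, 3.14, 3.14, 3.14, 3.14].

INTERFACE

Orientations are given as a rotation vector (axis times angle).
In Python, from bench import robot, optics gives the robot as it stands.
- The arm moves only by the shell command python3 -m inch 'ROWS' [FORCE]. ROWS is JSON, a list of rows, each a list of 5 numbers: the shift along the tool's x, y, z in mm, then the turn about the tool's y in rad, then the closure in counts, from 0 (fully open) to 255 (shut). A call has 1 to 20 rows; each row shifts and turns the pose as measured when the row begins, along the tool's axes as they then stand; what a row does not reach is not made up. A row lasts 1/8 s, in which the tool goes at most 62.5 mm and 10.7 degrees, less where a joint would pass 70% of its speed; a pose out of reach is approached as far as the arm can. A call with a gripper value outside its range is refused whole. The fingers move at their own pace and stop on an object; FORCE is the grip in N (left out, the last holds). Time passes only in rows, so rows that do not move let the fingers close. It gives the time, the measured TCP pose, the force and the opening at its end, in the units of the state.
- robot.get_state(): the state, without advancing time (a new reading comes with each control period).
- optics.grab_frame(name): name is "side" or "top" or "wrist"; returns (picture, depth): 420x560x3 uint8, blue, green, red; 420x560 float32, m along the optical axis (not along the pixel's ray), 0 where there is no reading.
- optics.calibration(name): a dict with "mtx" (3x3 intrinsics, pixels), "T" (4x4, takes a point from camera to world coordinates); the wrist camera has in their place "hand_eye" (4x4, takes a point from camera to tool coordinates, whose origin is the TCP and whose axes are the tool frame's). Camera axes: x right, y down, z forward; pixel columns grow to the right and rows downward; lengths in m; the calibration is good to about 2 mm. A picture is of the moment at which its call begins: read the wrist's pose just before it. calibration takes no time and is no camera call.
- robot.hand_in(): hands the job in, once; it reports no verdict.
Trained networks look in the newest picture that a camera, given by its name, has taken for a name from the list of things; names that differ only in an ending like _2 or _b are one class to them, and where a whole thing is asked for, a point or a joint stands for the part that bears it (a point fixed in the world has none). Each returns a list of dicts, best first, with "p" (0 to 1); they miss things now and then, are a little off and sometimes report something else, mostly with a low value. They report only what shows in the picture. A call takes as long as a camera call. They do not tell look-alikes from the thing itself.
- optics.recognise(camera, query): "position" ([x, y, z] in m, in world coordinates, good to about 4 mm: the middle of the surface that is visible of it).
- optics.silhouettes(camera, query): "pixels" (420x560 bool, what is visible of it).
- optics.mark_of(camera, query): "position" ([x, y, z] in m, in world coordinates, good to about 4 mm: a listed point, or the origin of a listed thing).
The state is a dict: "time": time; "joints": joint angles; "dq": joint speeds; "effort": joint torques, N m; "tool_pos": TCP position; "ee_rot": TCP orientation; "ft_force": force on the tool from outside, world axes, zero at the start; "torque": the same for the moment, N m; "finger_gap": opening from 0.0 (shut) to 1.0 (fully open).
Only numpy, scipy, OpenCV 4.12 (cv2) and the standard library are available. Lean on these libraries where they do the work, as an engineer would, in place of code of your own. Each camera call takes 0.05 s, during which the arm holds its last target.

## Working session

There is one attempt and no reset: what is moved stays moved. The work goes in short steps, Python scripts to look and compute and a shell command to move; the robot and the scene stay as the last step left them, time stands still between calls to the robot, and variables do not carry over. Pictures are saved under pics/ and viewed, and the job is handed in when it is done.

```bash
ls; mkdir -p pics; cat > h.py <<'E'
import numpy as np,cv2
from bench import robot,optics
from scipy.spatial.transform import Rotation as R
def cam(n,st=None):
    c=optics.calibration(n)
    if 'T' in c: return np.array(c['mtx']),np.array(c['T'])
    s=st or robot.get_state()
    T=np.eye(4);T[:3,:3]=R.from_rotvec(s['ee_rot']).as_matrix();T[:3,3]=s['tool_pos']
    return np.array(c['mtx']),T@np.array(c['hand_eye'])
def cloud(d,K,T):
    v,u=np.mgrid[:d.shape[0],:d.shape[1]]
    p=np.stack([(u-K[0,2])/K[0,0]*d,(v-K[1,2])/K[1,1]*d,d],-1)
    w=p@T[:3,:3].T+T[:3,3]; w[d==0]=np.nan
    return w
def grab(n):
    s=robot.get_state(); im,d=optics.grab_frame(n); K,T=cam(n,s)
    im=np.array(im);d=np.array(d)
    np.savez('last_%s.npz'%n,im=im,d=d,K=K,T=T)
    return im,d,K,T
E
python3 - <<'E'
from h import *
s=robot.get_state(); print(s)
for n in ['side','top','wrist']:
    im,d,K,T=grab(n); cv2.imwrite(f'pics/a_{n}.png',im); print(n,K.tolist(),np.round(T,3).tolist())
E
```

```text
pics
{'time': 0.0, 'joints': array([ 1.31908465,  0.46947643, -0.0485793 ,  1.53371004,  0.02411135,
        1.14100277, -0.08230317]), 'dq': array([-0.0010746 ,  0.00126587, -0.00147208, -0.00190546, -0.0008678 ,
        0.00066413,  0.00267514]), 'effort': array([-1.12317387e-04, -5.10310543e+01, -4.66540398e-02, -2.37715906e+01,
        1.07424636e-02,  7.40141782e-03,  6.88376876e-07]), 'tool_pos': array([ 0.14901803, -0.65771786,  0.22133099]), 'ee_rot': array([-0.2356936 ,  2.10580868, -2.10160509]), 'ft_force': array([0.44319142, 0.12548801, 0.48927447]), 'torque': array([ 0.05397684,  0.01921796, -0.03139817]), 'finger_gap': 1.000089862642733}
side [[425.2066087247793, 0.0, 276.6887158320184], [0.0, 425.2066087247793, 213.54901712470217], [0.0, 0.0, 1.0]] [[-0.967, -0.177, 0.182, 0.375], [-0.253, 0.729, -0.636, 0.763], [-0.02, -0.661, -0.75, 1.012], [0.0, 0.0, 0.0, 1.0]]
top [[528.2303618662945, 0.0, 287.29470357618334], [0.0, 528.2303618662945, 209.6028309276535], [0.0, 0.0, 1.0]] [[0.025, -0.985, 0.169, 0.326], [-1.0, -0.024, 0.005, 0.011], [-0.0, -0.169, -0.986, 1.62], [0.0, 0.0, 0.0, 1.0]]
wrist [[363.80677987483006, 0.0, 281.7297418933826], [0.0, 363.80677987483006, 207.96512666019817], [0.0, 0.0, 1.0]] [[0.222, -0.939, -0.263, 0.216], [-0.975, -0.214, -0.059, -0.643], [-0.001, 0.269, -0.963, 0.373], [0.0, 0.0, 0.0, 1.0]]
```

View pics/a_side.png

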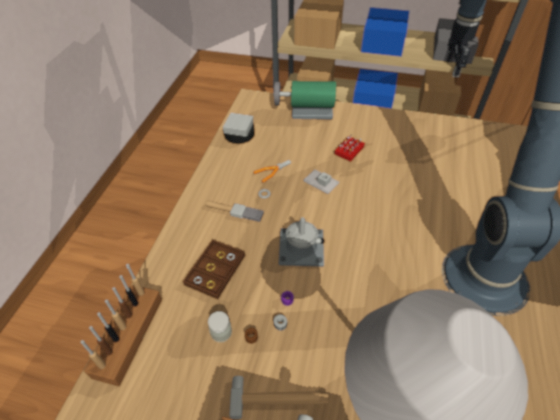

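View pics/a_top.png

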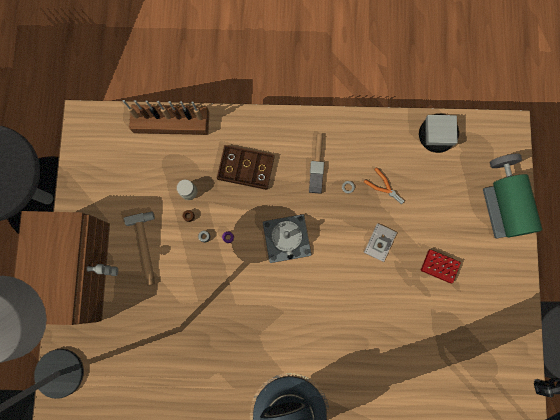

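View pics/a_wrist.png

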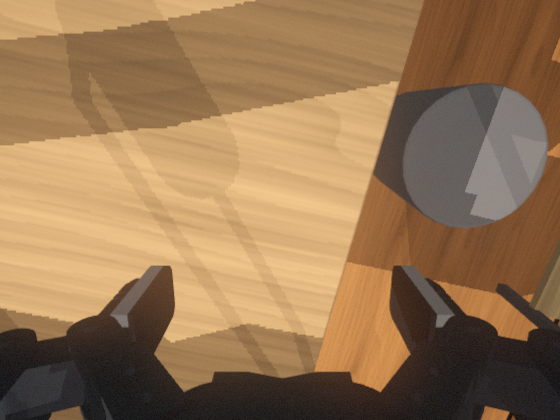

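The top view shows the head at (288,236), the plate at (380,241) and the bur block at (441,265). There are three collar-shaped things: grey (204,236), purple (228,237) and brown (188,215). The grey one fits "steel, knurled". I'll enlarge to confirm.

```bash
python3 - <<'E'
from h import *
z=np.load('last_top.npz');im,d,K,T=z['im'],z['d'],z['K'],z['T'];w=cloud(d,K,T)
c1=cv2.resize(im[200:260,170:270],None,fx=4,fy=4,interpolation=cv2.INTER_CUBIC)
c2=cv2.resize(im[200:275,250:410],None,fx=4,fy=4,interpolation=cv2.INTER_CUBIC)
zs=np.load('last_side.npz')
c3=cv2.resize(zs['im'][280:350,190:300],None,fx=4,fy=4,interpolation=cv2.INTER_CUBIC)
o=np.zeros((580,640,3),np.uint8);o[:240,:400]=c1;o[270:570,:640]=c2;cv2.imwrite('pics/b1.png',o);cv2.imwrite('pics/b2.png',c3)
for n,(u,v) in dict(coll=(204,236),pur=(228,237),br=(188,215),plate=(380,241),head=(288,235)).items(): print(n,w[v,u].round(3), np.round(np.nanmax(w[v-6:v+7,u-6:u+7,2]),3))
for cn in ['top','side']:
  for q in ['head','seat','shaft_tip','plate','pin_hole','collar']:
    print(cn,q,[(np.round(r['position'],4).tolist(),round(r['p'],2)) for r in optics.mark_of(cn,q)[:4]])
E
```

```text
coll [0.515 0.272 0.005] 0.034
pur [ 0.515  0.2   -0.005] 0.031
br [0.58  0.326 0.001] 0.035
plate [ 0.511 -0.265  0.024] 0.04
head [0.509 0.014 0.126] 0.141
top head [([0.5169, 0.0199, 0.0023], 0.7)]
top seat [([0.5147, 0.0198, 0.0744], 0.81)]
top shaft_tip [([0.5122, 0.0182, 0.1328], 0.77), ([0.6574, 0.3293, 0.0071], 0.29)]
top plate [([0.497, -0.2634, -0.0011], 0.88)]
top pin_hole [([0.5287, -0.2751, -0.004], 0.78)]
top collar [([0.5184, 0.2717, -0.0019], 0.64), ([0.5803, 0.3259, 0.0007], 0.43), ([0.508, 0.2025, -0.0002], 0.4)]
side head [([0.5135, 0.0241, 0.0032], 0.58), ([0.4371, -0.442, -0.0012], 0.48)]
side seat [([0.5148, 0.022, 0.072], 0.65)]
side shaft_tip [([0.5141, 0.02, 0.1343], 0.9)]
side plate [([0.5036, -0.2609, -0.0005], 0.71), ([0.5159, 0.0214, 0.1318], 0.66)]
side pin_hole [([0.528, -0.2716, 0.0011], 0.98)]
side collar [([0.5148, 0.2024, 0.0006], 0.73), ([0.5756, 0.3253, 0.0011], 0.64), ([0.5191, 0.2731, -0.0014], 0.5)]
```

View pics/b1.png

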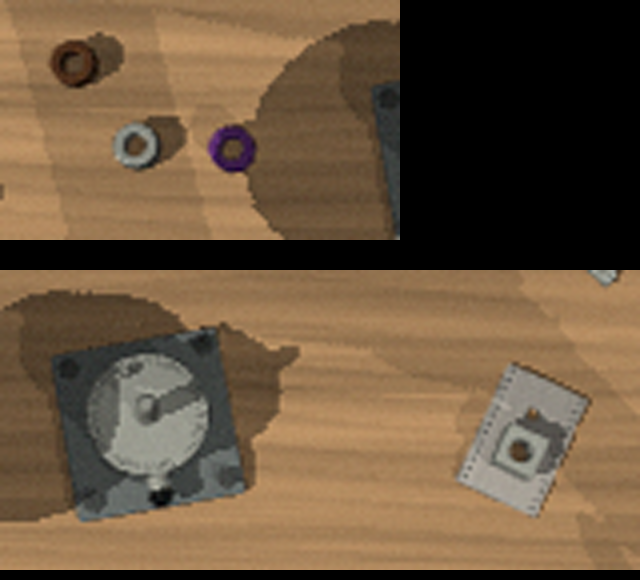

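View pics/b2.png

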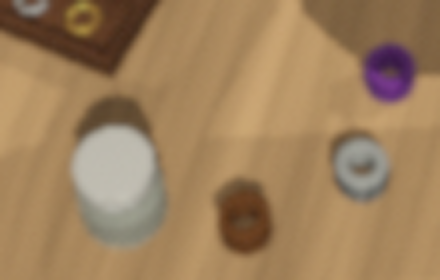

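```bash
cat >> h.py <<'E'
def go(p,yawz=None):
    """print tool-frame delta (mm) to world point p and turn about tool y bringing tool z's heading to yawz (mod pi)"""
    s=robot.get_state();M=R.from_rotvec(s['ee_rot']).as_matrix()
    print('t',round(s['time'],2),'pos',np.round(s['tool_pos'],4),'f',np.round(s['ft_force'],1),'tq',np.round(s['torque'],2),'gap',round(s['finger_gap'],3),'j7',round(s['joints'][6],2))
    print('axes x',M[:,0].round(3),'y',M[:,1].round(3),'z',M[:,2].round(3))
    if p is not None: print('delta tool mm',((np.array(p)-s['tool_pos'])@M*1000).round(1))
    h=np.arctan2(M[1,2],M[0,2]);print('z heading',h.round(4))
    if yawz is not None:
        e=(yawz-h+np.pi/2)%np.pi-np.pi/2; print('turn about tool y (tool down):',-e.round(4))
E
python3 - <<'E'
from h import *
go([0.46,-0.27,0.30])
z=np.load('last_top.npz');w=cloud(z['d'],z['K'],z['T'])
print(optics.calibration('wrist')['hand_eye'])
E
```

```text
t 0.75 pos [ 0.1492 -0.6584  0.2225] f [ 0.  -0.5  0. ] tq [-0.06  0.03 -0.01] gap 0.995 j7 -0.08
axes x [-0.975 -0.221 -0.   ] y [ 0. -0. -1.] z [ 0.221 -0.975  0.   ]
delta tool mm [-388.9  -77.6 -310.1]
z heading -1.348
[[-1.20544823e-03  9.63018594e-01  2.69432244e-01 -6.87827884e-02]
 [-3.69230947e-04 -2.69432850e-01  9.63019108e-01 -1.51433805e-01]
 [ 9.99999205e-01  1.06138696e-03  6.80363621e-04  2.94865364e-04]
 [ 0.00000000e+00  0.00000000e+00  0.00000000e+00  1.00000000e+00]]
```

```bash
python3 -m inch '[[-43,0,-31,0,0],[-43,0,-31,0,0],[-43,0,-31,0,0],[-43,0,-31,0,0],[-43,0,-31,0,0],[-43,0,-31,0,0],[-43,0,-31,0,0],[-43,0,-31,0,0],[-43,0,-31,0,0],[-43,0,-31,0,0],[0,0,0,0.17,0],[0,0,0,0.17,0],[0,0,0,0.17,0],[0,0,0,0.15,0],[0,0,0,0,0]]'; python3 - <<'E'
from h import *
go([0.50,-0.262,0.22],-2.01)
E
```

```text
time: 2.62
tool_pos: [0.5131, -0.2492, 0.2236]
ee_rot: [-0.465, -1.966, 1.974]
ft_force: [-0.2, -0.1, -0.6]
finger_gap: 1.001
t 2.62 pos [ 0.5131 -0.2492  0.2236] f [-0.2 -0.1 -0.6] tq [-0.02  0.03  0.04] gap 1.001 j7 -1.7
axes x [-0.897  0.441 -0.007] y [ 0.005 -0.005 -1.   ] z [-0.441 -0.897  0.002]
delta tool mm [ 6.1  3.5 17.3]
z heading -2.0277
turn about tool y (tool down): -0.0177
```

```bash
python3 - <<'E'
from h import *
im,d,K,T=grab('wrist'); cv2.imwrite('pics/c.png',im)
w=cloud(d,K,T)
for q in ['plate','pin_hole']: print(q,[(np.round(r['position'],4).tolist(),round(r['p'],2)) for r in optics.mark_of('wrist',q)[:3]])
# bench height check, plate mask by height
m=(w[...,2]>0.004)&(w[...,2]<0.05)&(abs(w[...,0]-.5)<.12)&(abs(w[...,1]+.26)<.09)
print('bench z',np.nanmedian(w[...,2][(w[...,2]<0.003)&(w[...,2]>-.02)]))
for lo,hi in [(0.004,0.012),(0.026,0.04)]:
    mm=m&(w[...,2]>lo)&(w[...,2]<hi)
    n,l,st,c=cv2.connectedComponentsWithStats(mm.astype(np.uint8)); k=1+np.argmax(st[1:,4]); p=w[l==k]
    r=cv2.minAreaRect(p[:,:2].astype(np.float32)*1000); print(lo,st[k],'z',np.median(p[:,2]).round(4),r,cv2.boxPoints(r).round(1).tolist())
E
```

```text
plate [([0.5005, -0.2653, 0.0032], 0.92)]
pin_hole [([0.5139, 0.0228, 0.0011], 0.73), ([0.5357, -0.268, 0.0017], 0.64)]
bench z -0.0002436511978279321
0.004 [ 263  121   67   99 4927] z 0.0058 ((511.0686950683594, -266.2339782714844), (65.95687866210938, 100.2635269165039), 65.93946838378906) [[451.79998779296875, -275.8999938964844], [543.4000244140625, -316.79998779296875], [570.2999877929688, -256.6000061035156], [478.70001220703125, -215.6999969482422]]
0.026 [282 171  34  35 879] z 0.0317 ((500.2391357421875, -261.5592041015625), (32.16001892089844, 32.26491165161133), 66.08597564697266) [[479.0, -269.70001220703125], [508.5, -282.79998779296875], [521.5, -253.39999389648438], [492.0, -240.3000030517578]]
```

View pics/c.png

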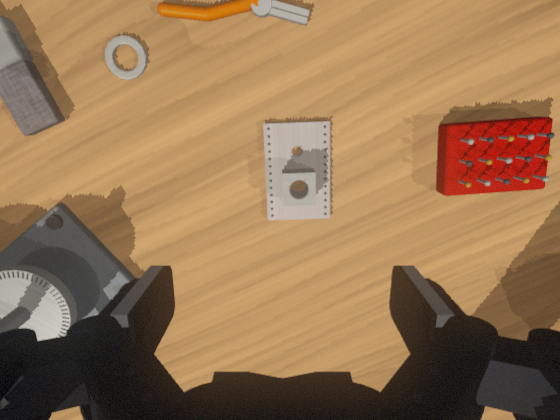

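```bash
python3 -m inch '[[6,0,15.5,-0.037,60],[0,50,0,0,90],[0,50,0,0,90],[0,30,0,0,90],[0,0,0,0,90]]'; python3 - <<'E'
from h import *
go([0.5003,-0.2616,0.034],-1.991)
im,d,K,T=grab('wrist'); cv2.imwrite('pics/d.png',im)
E
```

```text
time: 3.4
tool_pos: [0.5029, -0.2631, 0.092]
ee_rot: [-0.429, -1.995, 2.003]
ft_force: [0.7, -0.3, 0.3]
finger_gap: 0.65
t 3.4 pos [ 0.5029 -0.2631  0.092 ] f [ 0.7 -0.3  0.3] tq [-0.01  0.05  0.01] gap 0.65 j7 -1.66
axes x [-0.916  0.4   -0.012] y [ 0.01  -0.007 -1.   ] z [-0.4   -0.916  0.002]
delta tool mm [ 3.7 57.9 -0.4]
z heading -1.9828
turn about tool y (tool down): 0.0082
```

View pics/d.png

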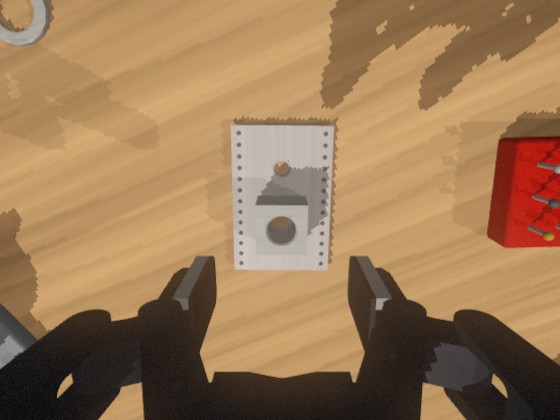

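```bash
python3 -m inch '[[4,30,0,0.004,90],[0,20,0,0.004,90],[0,7,0,0,90],[0,0,0,0,90],[0,0,0,0,200],[0,0,0,0,255],[0,0,0,0,255],[0,0,0,0,255]]' 40; python3 - <<'E'
from h import *
go([0.5003,-0.2616,0.034],-1.991)
E
```

```text
time: 4.45
tool_pos: [0.509, -0.2661, 0.0457]
ee_rot: [-0.46, -1.994, 2.013]
ft_force: [0.3, 0.3, 0.3]
finger_gap: -0.001
t 4.45 pos [ 0.509  -0.2661  0.0457] f [0.3 0.3 0.3] tq [ 0.04  0.02 -0.01] gap -0.001 j7 -1.68
axes x [-0.913  0.406 -0.035] y [ 0.031 -0.016 -0.999] z [-0.407 -0.914  0.002]
delta tool mm [10.1 11.4 -0.6]
z heading -1.9896
turn about tool y (tool down): 0.0014
```

```bash
python3 - <<'E'
from h import *
print(robot.get_state()['joints'].round(3))
im,d,K,T=grab('wrist'); cv2.imwrite('pics/e.png',im)
E
```

```text
[ 0.512  0.509 -0.136  1.95   0.113  0.655 -1.685]
```

View pics/e.png

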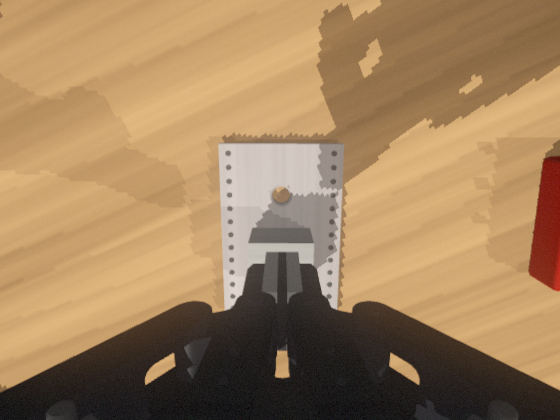

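```bash
python3 -m inch '[[0,0,0,0,90],[0,0,0,0,90],[0,0,0,0,90],[0,0,0,0,90]]'; python3 - <<'E'
from h import *
go([0.5003,-0.2616,0.034],-1.991)
E
python3 -m inch '[[0,-20,0,0,90],[0,0,0,0,90]]'; python3 - <<'E'
from h import *
go([0.5003,-0.2616,0.034],-1.991)
E
```

```text
time: 5.0
tool_pos: [0.5088, -0.266, 0.0455]
ee_rot: [-0.459, -1.994, 2.013]
ft_force: [0.6, 0.2, 0.1]
finger_gap: 0.645
t 5.0 pos [ 0.5088 -0.266   0.0455] f [0.6 0.2 0.1] tq [0.   0.08 0.03] gap 0.645 j7 -1.68
axes x [-0.913  0.406 -0.034] y [ 0.031 -0.016 -0.999] z [-0.407 -0.914  0.002]
delta tool mm [ 9.9 11.1 -0.6]
z heading -1.9895
turn about tool y (tool down): 0.0015
time: 5.25
tool_pos: [0.5081, -0.2656, 0.0655]
ee_rot: [-0.459, -1.994, 2.012]
ft_force: [-0.2, -0.4, -0.9]
finger_gap: 0.642
t 5.25 pos [ 0.5081 -0.2656  0.0655] f [-0.2 -0.4 -0.9] tq [ 0.04 -0.01  0.01] gap 0.642 j7 -1.68
axes x [-0.913  0.406 -0.034] y [ 0.03  -0.015 -0.999] z [-0.407 -0.914  0.002]
delta tool mm [ 9.8 31.1 -0.5]
z heading -1.9895
turn about tool y (tool down): 0.0015
```

```bash
cat >> h.py <<'E'
def plate_pose(w,c=(0.5,-.262),rad=.12,zs=((0.004,0.012),(0.026,0.04))):
    m=(np.hypot(w[...,0]-c[0],w[...,1]-c[1])<rad)
    for lo,hi in zs:
        mm=m&(w[...,2]>lo)&(w[...,2]<hi)
        n,l,st,cc=cv2.connectedComponentsWithStats(mm.astype(np.uint8)); k=1+np.argmax(st[1:,4]); p=w[l==k]
        r=cv2.minAreaRect(p[:,:2].astype(np.float32)*1000); print(lo,st[k],'z',np.median(p[:,2]).round(4),np.round(r[0],1),np.round(r[1],1),round(r[2],1),np.round(np.radians(r[2]-90),3))
E
python3 - <<'E'
from h import *
z=np.load('last_wrist.npz');w=cloud(z['d'],z['K'],z['T']);print('closed');plate_pose(w)
im,d,K,T=grab('wrist'); cv2.imwrite('pics/f.png',im);w=cloud(d,K,T);plate_pose(w)
im,d,K,T=grab('side'); 
u=K@(np.linalg.inv(T)@[0.5,-.26,.02,1])[:3];u=(u/u[2]).astype(int);print(u)
c=cv2.resize(im[u[1]-50:u[1]+50,u[0]-70:u[0]+70],None,fx=5,fy=5,interpolation=cv2.INTER_CUBIC);cv2.imwrite('pics/f2.png',c)
E
```

```text
closed
0.004 [  218   143   126   167 13675] z 0.0059 [ 512.4 -267. ] [66.3 96.7] 65.9 -0.42
0.026 [ 248  238   66   29 1187] z 0.0317 [ 509.4 -265.6] [32.  12.5] 67.0 -0.402
0.004 [  224   139   114   159 13202] z 0.0059 [ 510.6 -266.1] [ 66.3 100.5] 66.1 -0.418
0.026 [ 251  225   60   59 2730] z 0.0317 [ 499.9 -261.4] [32.2 32.9] 65.6 -0.425
[323 179   1]
```

View pics/f.png

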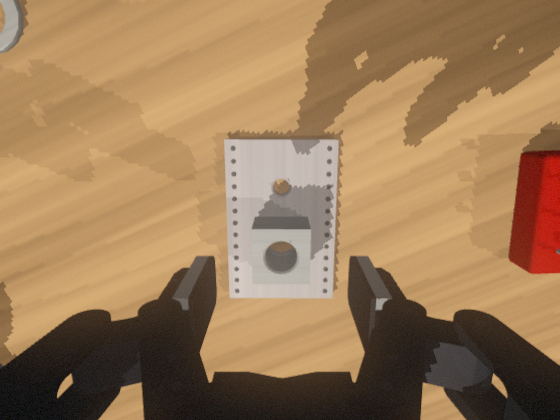

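View pics/f2.png

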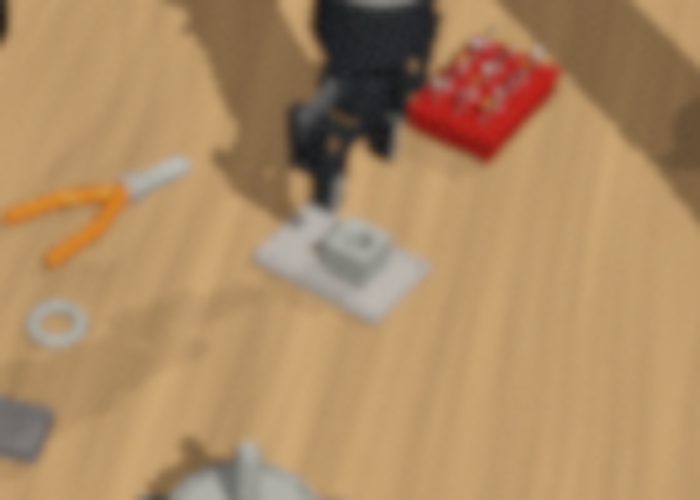

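```bash
python3 - <<'E'
from h import *
z=np.load('last_wrist.npz');d=z['d'];K=z['K']
H=np.array(optics.calibration('wrist')['hand_eye']);t=cloud(d,K,H)*1000
for v,u in [(258,352),(258,360),(258,370),(270,365),(280,375),(300,380),(300,375),(320,390),(258,205),(280,190),(320,200),(400,280)]: print(v,u,t[v,u].round(1))
E
```

```text
258 352 [-11.7 -19.5  27.5]
258 360 [-11.5 -19.2  30.8]
258 370 [24.8 64.7 56.7]
270 365 [-11.8 -30.5  30.2]
280 375 [-12.3 -39.4  31.6]
300 380 [-11.1 -50.6  30.5]
300 375 [-10.9 -50.1  29.1]
320 390 [-13.  -64.5  29.4]
258 205 [-11.3 -18.8 -30.2]
280 190 [-12.  -39.  -31.1]
320 200 [  1.1 -42.7 -27.7]
400 280 [-12.  -91.3  -0.3]
```

```bash
python3 - <<'E'
from h import *
z=np.load('last_side.npz');w=cloud(z['d'],z['K'],z['T'])
s=robot.get_state();M=R.from_rotvec(s['ee_rot']).as_matrix();t=(w-s['tool_pos'])@M*1000
m=(abs(t[...,0])<25)&(abs(t[...,2])<60)&(w[...,2]>0.045)&(t[...,1]>-60)
print(m.sum()); p=t[m]; q=p[np.argsort(-p[:,1])[:12]]; print(q.round(1)); 
print('plate z',np.nanmedian(w[...,2][(abs(w[...,0]-.535)<.01)&(abs(w[...,1]+.277)<.01)]))
im=z['im'].copy();im[m]=(0,0,255);cv2.imwrite('pics/g.png',cv2.resize(im[110:230,253:393],None,fx=5,fy=5,interpolation=cv2.INTER_NEAREST))
E
```

```text
120
[[-13.2  -9.8  34.6]
 [ -5.6 -14.2  28.5]
 [-15.7 -15.   31.6]
 [  3.4 -16.4  26.5]
 [  7.4 -16.6 -30.5]
 [ -4.1 -17.2  31.7]
 [  3.9 -17.5  31.4]
 [  3.2 -18.  -35.7]
 [ -0.7 -18.4  26.5]
 [  7.1 -18.5  26.6]
 [  6.  -18.6 -34.3]
 [-10.8 -19.2  29.6]]
plate z 0.007064506733968745
```

View pics/g.png

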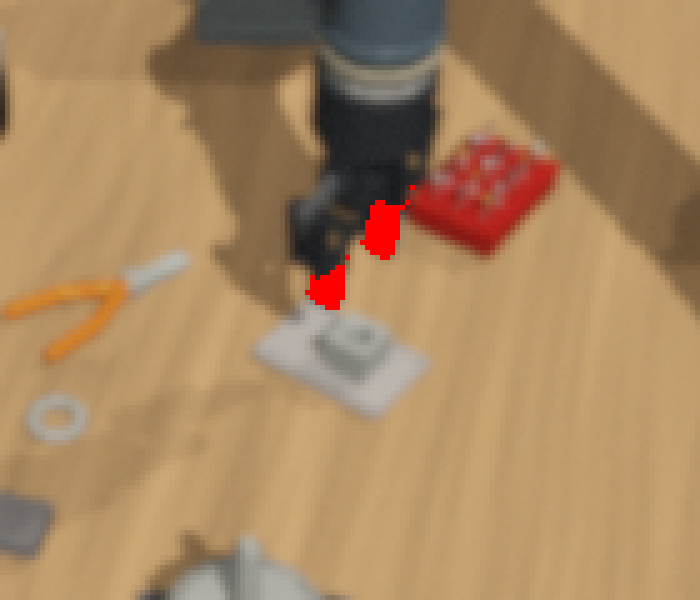

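```bash
python3 -m inch '[[0,-30,0,0,90],[0,-30,0,0,90],[0,0,0,0,90]]'; python3 - <<'E'
from h import *
go([0.5000,-0.2615,0.034],-1.99)
E
python3 -m inch '[[5,15,0,0,90],[5,15,0,0,90],[0,15,0,0,90],[0,15,0,0,90],[0,0,0,0,90]]'; python3 - <<'E'
from h import *
go([0.5000,-0.2615,0.034],-1.99)
E
```

```text
time: 5.72
tool_pos: [0.5033, -0.2635, 0.1221]
ee_rot: [-0.449, -1.993, 2.007]
ft_force: [-0.2, -0.5, -0.6]
finger_gap: 0.646
t 5.72 pos [ 0.5033 -0.2635  0.1221] f [-0.2 -0.5 -0.6] tq [-0.01 -0.01 -0.03] gap 0.646 j7 -1.66
axes x [-0.913  0.406 -0.024] y [ 0.022 -0.011 -1.   ] z [-0.406 -0.914  0.002]
delta tool mm [ 6.  88.  -0.6]
z heading -1.9893
turn about tool y (tool down): 0.0007
time: 6.35
tool_pos: [0.4902, -0.2577, 0.0515]
ee_rot: [-0.435, -1.991, 1.999]
ft_force: [0.5, -0.1, -0.7]
finger_gap: 0.643
t 6.35 pos [ 0.4902 -0.2577  0.0515] f [ 0.5 -0.1 -0.7] tq [-0.01  0.02  0.02] gap 0.643 j7 -1.68
axes x [-0.914  0.406 -0.012] y [ 0.011 -0.006 -1.   ] z [-0.406 -0.914  0.001]
delta tool mm [-10.3  17.6  -0.6]
z heading -1.9891
turn about tool y (tool down): 0.0009
```

```bash
python3 -m inch '[[-10,0,0,0,90],[0,0,0,0,90],[0,20,0,0,90],[0,0,0,0,90],[0,10,0,0,90],[0,0,0,0,90]]'; python3 - <<'E'
from h import *
go([0.5000,-0.2615,-0.003],-1.99)
im,d,K,T=grab('wrist'); cv2.imwrite('pics/i.png',im); t=cloud(d,K,np.array(optics.calibration('wrist')['hand_eye']))*1000
m=(abs(t[...,0])<14)&(abs(t[...,2])<40)&(t[...,1]>-45)&(t[...,1]<0)
p=t[m];print(m.sum(),p[np.argsort(-p[:,1])[:6]].round(1)); plate_pose(cloud(d,K,T))
E
```

```text
time: 7.1
tool_pos: [0.5037, -0.2638, 0.0239]
ee_rot: [-0.443, -1.992, 2.004]
ft_force: [0.8, -0.1, -0.2]
finger_gap: 0.648
t 7.1 pos [ 0.5037 -0.2638  0.0239] f [ 0.8 -0.1 -0.2] tq [0.   0.04 0.01] gap 0.648 j7 -1.69
axes x [-0.914  0.406 -0.019] y [ 0.017 -0.009 -1.   ] z [-0.406 -0.914  0.002]
delta tool mm [ 4.9 26.8 -0.6]
z heading -1.9893
turn about tool y (tool down): 0.0007
7506 [[ 13.8  -0.    1.1]
 [ 11.2  -0.    5.7]
 [-11.3  -0.1  -5.2]
 [-11.4  -0.1   4.6]
 [-11.4  -0.1  10.8]
 [-11.8  -0.1   6.4]]
0.004 [  209   133   144   193 19411] z 0.0058 [ 510.4 -266.2] [ 66.4 100.8] 66.0 -0.419
0.026 [ 243  242   76   73 4331] z 0.0317 [ 499.9 -261.4] [32.1 32.8] 65.9 -0.421
```

View pics/i.png

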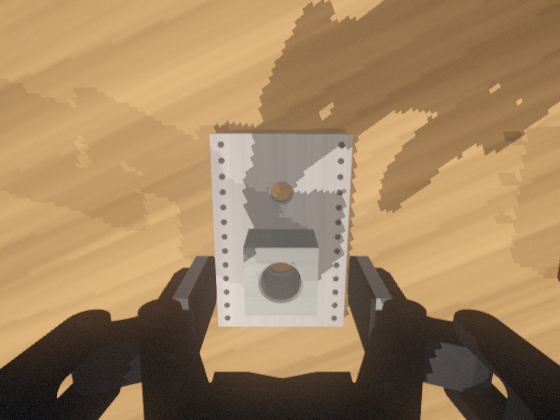

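```bash
python3 -m inch '[[4,0,0,0,90],[0,0,0,0,90],[0,12,0,0,90],[0,0,0,0,90],[0,12,0,0,90],[0,0,0,0,90]]'; python3 - <<'E'
from h import *
go([0.5000,-0.2615,-0.003],-1.99)
im,d,K,T=grab('wrist'); cv2.imwrite('pics/j.png',im)
E
```

```text
time: 7.9
tool_pos: [0.501, -0.2626, -0.0009]
ee_rot: [-0.446, -1.993, 2.005]
ft_force: [-0.1, -0.3, 0.2]
finger_gap: 0.645
t 7.9 pos [ 0.501  -0.2626 -0.0009] f [-0.1 -0.3  0.2] tq [ 0.03 -0.01 -0.04] gap 0.645 j7 -1.7
axes x [-0.913  0.406 -0.022] y [ 0.019 -0.01  -1.   ] z [-0.406 -0.914  0.002]
delta tool mm [ 1.4  2.1 -0.6]
z heading -1.9893
turn about tool y (tool down): 0.0007
```

View pics/j.png

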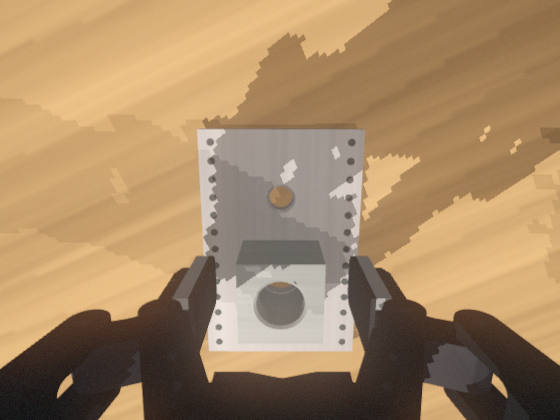

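```bash
python3 -m inch '[[0,0,0,0,180],[0,0,0,0,255],[0,0,0,0,255],[0,0,0,0,255]]' 40; python3 - <<'E'
from h import *
go([0.5000,-0.2615,-0.003],-1.99)
im,d,K,T=grab('wrist'); cv2.imwrite('pics/k.png',im); t=cloud(d,K,np.array(optics.calibration('wrist')['hand_eye']))*1000
for v,u in [(258,240),(258,250),(262,240),(262,320),(255,315),(258,315)]: print(v,u,t[v,u].round(1))
E
```

```text
time: 8.45
tool_pos: [0.5018, -0.263, -0.0001]
ee_rot: [-0.448, -1.993, 2.006]
ft_force: [0.5, 0.2, -2.2]
finger_gap: 0.362
t 8.45 pos [ 5.018e-01 -2.630e-01 -1.000e-04] f [ 0.5  0.2 -2.2] tq [-0.01 -0.03 -0.  ] gap 0.362 j7 -1.7
axes x [-0.913  0.406 -0.023] y [ 0.021 -0.011 -1.   ] z [-0.406 -0.914  0.001]
delta tool mm [ 2.3  2.8 -0.6]
z heading -1.9894
turn about tool y (tool down): 0.0006
258 240 [-14.2 -25.5 -15.6]
258 250 [-14.1 -25.3 -11.8]
262 240 [-14.5 -29.8 -15.1]
262 320 [-14.5 -29.6  13.9]
255 315 [-13.9 -21.7  12.8]
258 315 [-14.2 -25.3  12.5]
```

View pics/k.png

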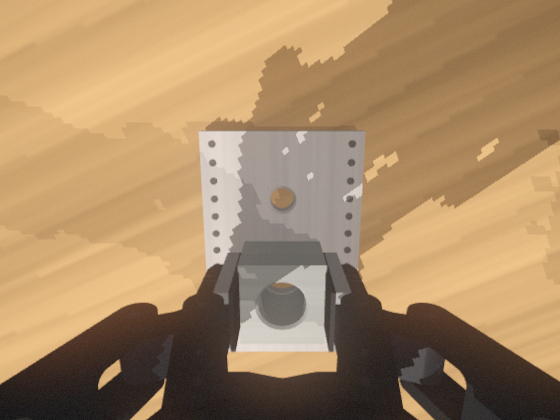

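```bash
python3 -m inch '[[0,-10,0,0,255],[0,-20,0,0,255],[0,-20,0,0,255],[0,-40,0,0,255],[0,-40,0,0,255],[0,-40,0,0,255],[0,-20,0,0,255],[0,0,0,0,255]]'; python3 - <<'E'
from h import *
go([0.514,0.0205,0.19],0.42-np.pi/2)
for n,P in [('top',None),('side',None)]:
    im,d,K,T=grab(n)
    def px(p):
        u=K@(np.linalg.inv(T)@[*p,1])[:3];return u[:2]/u[2]
    c=px([0.514,0.021,0.09]).astype(int); h=26 if n=='top' else 40
    cr=cv2.resize(im[c[1]-h:c[1]+h,c[0]-h:c[0]+h],(570,570),interpolation=cv2.INTER_CUBIC)
    cv2.imwrite(f'pics/l_{n}.png',cr); print(n,c,h)
    w=cloud(d,K,T); pt=px([.514,.021,.135]);print('shaft tip px',pt,'seat',px([.514,.021,.072]))
    for a in np.arange(-.4,.8,.2): print(a.round(1),px([.514+.034*np.cos(a),.021+.034*np.sin(a),.085]).round(1),end=' ')
    # face fit
    m=(abs(w[...,2]-.072)<.004)&(np.hypot(w[...,0]-.514,w[...,1]-.021)<.06)
    r=cv2.minEnclosingCircle(w[m][:,:2].astype(np.float32)*1000);print('face',r,np.median(w[m][:,2]))
E
```

```text
time: 9.5
tool_pos: [0.4956, -0.2599, 0.1984]
ee_rot: [-0.445, -1.992, 2.005]
ft_force: [0.5, -0.4, -2.7]
finger_gap: 0.367
t 9.5 pos [ 0.4956 -0.2599  0.1984] f [ 0.5 -0.4 -2.7] tq [0.01 0.   0.03] gap 0.367 j7 -1.64
axes x [-0.914  0.406 -0.021] y [ 0.019 -0.01  -1.   ] z [-0.406 -0.914  0.002]
delta tool mm [  97.2    5.8 -263.7]
z heading -1.9889
turn about tool y (tool down): -0.8381
top [285 234] 26
shaft tip px [285.57114402 232.94293988] seat [285.64731728 235.6274969 ]
-0.4 [290.4 224.6] -0.2 [288.2 223.9] 0.0 [285.9 223.6] 0.2 [283.6 223.8] 0.4 [281.4 224.4] 0.6 [279.3 225.4] 0.8 [277.5 226.9] face ((514.2476196289062, 18.320911407470703), 44.818939208984375) 0.07233309466085835
side [302 229] 40
shaft tip px [302.66971465 218.53887032] seat [302.08840645 233.07110324]
-0.4 [292.4 224.6] -0.2 [291.2 226.2] 0.0 [290.4 227.9] 0.2 [290.1 229.8] 0.4 [290.2 231.7] 0.6 [290.9 233.5] 0.8 [292.  235.2] face ((515.92822265625, 21.057872772216797), 46.08411407470703) 0.072603060598735
```

View pics/l_top.png

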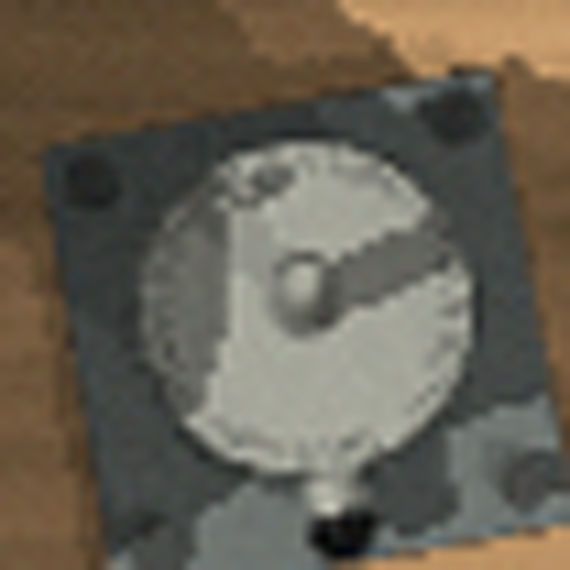

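View pics/l_side.png

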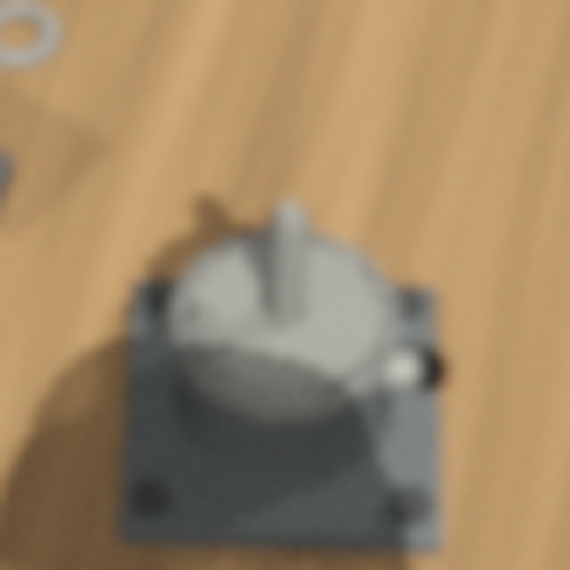

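```bash
python3 -m inch '[[15,0,-25,0,255],[25,0,-41,0,255],[25,0,-41,0,255],[25,0,-41,0,255],[15,0,-25,0,255],[0,0,0,0,255],[0,0,0,-0.16,255],[0,0,0,-0.16,255],[0,0,0,-0.16,255],[0,0,0,-0.16,255],[0,0,0,-0.16,255],[0,0,0,-0.16,255],[0,0,0,-0.16,255],[0,0,0,-0.16,255],[0,0,0,0,255]]'; python3 - <<'E'
from h import *
go([0.465,-0.042,0.20],-0.67)
im,d,K,T=grab('wrist'); cv2.imwrite('pics/m.png',im)
E
```

```text
time: 11.48
tool_pos: [0.456, -0.0629, 0.1749]
ee_rot: [-0.829, 1.703, -1.693]
ft_force: [-0.5, -0.6, -3.2]
finger_gap: 0.366
t 11.47 pos [ 0.456  -0.0629  0.1749] f [-0.5 -0.6 -3.2] tq [-0.03 -0.04 -0.01] gap 0.366 j7 -0.76
axes x [-0.63  -0.776  0.018] y [-0.023 -0.005 -1.   ] z [ 0.776 -0.631 -0.015]
delta tool mm [-21.4 -25.4  -6.5]
z heading -0.6825
turn about tool y (tool down): -0.0125
```

View pics/m.png

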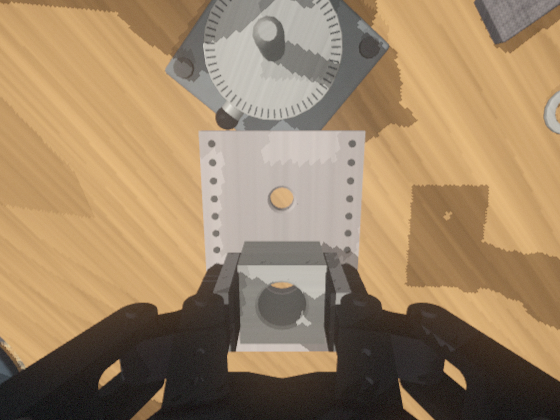

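```bash
python3 -m inch '[[-9,-13,-3,0,255],[0,0,0,0,255],[-9,-13,-3,0,255],[0,0,0,0,255]]'; python3 - <<'E'
from h import *
go([0.465,-0.042,0.20],-0.67)
im,d,K,T=grab('wrist'); cv2.imwrite('pics/n.png',im[:300])
E
```

```text
time: 12.02
tool_pos: [0.4643, -0.0437, 0.2027]
ee_rot: [-0.825, 1.706, -1.696]
ft_force: [0.1, 0.4, -2.3]
finger_gap: 0.366
t 12.03 pos [ 0.4643 -0.0437  0.2027] f [ 0.1  0.4 -2.3] tq [ 0.01 -0.01 -0.04] gap 0.366 j7 -0.79
axes x [-0.634 -0.773  0.017] y [-0.022 -0.005 -1.   ] z [ 0.773 -0.634 -0.014]
delta tool mm [-1.8  2.7 -0.5]
z heading -0.6871
turn about tool y (tool down): -0.0171
```

View pics/n.png

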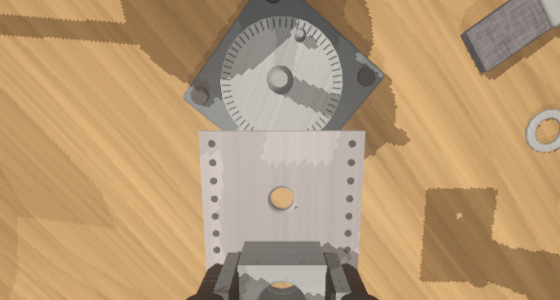

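```bash
python3 - <<'E'
from h import *
z=np.load('last_wrist.npz');im,d,K,T=z['im'],z['d'],z['K'],z['T'];w=cloud(d,K,T)
H=np.array(optics.calibration('wrist')['hand_eye']);t=cloud(d,K,H)*1000
near=np.hypot(w[...,0]-.514,w[...,1]-.02)<.06
mf=near&(abs(w[...,2]-.072)<.003); print('face z',np.median(w[mf][:,2]), cv2.minEnclosingCircle(w[mf][:,:2].astype(np.float32)*1000))
for lo,hi,n in [(.0785,.092,'pin'),(.12,.15,'shaft upper'),(.13,.15,'tip')]:
    m=near&(w[...,2]>lo)&(w[...,2]<hi); nn,l,st,c=cv2.connectedComponentsWithStats(m.astype(np.uint8))
    for k in range(1,nn):
        if st[k,4]>8: p=w[l==k]; print(n,st[k],p.mean(0).round(4),'zmax',p[:,2].max().round(4), 'circ',cv2.minEnclosingCircle(p[:,:2].astype(np.float32)*1000))
# hub top & plate in tool frame
M=np.linalg.inv(H)
m=(abs(t[...,1]+32)<4)&(abs(t[...,0])<22)&(abs(t[...,2])<16.5); print('hubtop',m.sum(),t[m].mean(0).round(1),t[m].min(0).round(1),t[m].max(0).round(1))
m=(t[...,0]<-20)&(t[...,0]>-66)&(abs(t[...,1]+6)<6)&(abs(t[...,2])<40); p=t[m]; A=np.c_[p[:,0],p[:,2],np.ones(len(p))]; print('plate top plane y=',np.linalg.lstsq(A,p[:,1],rcond=None)[0].round(4), p.min(0).round(1),p.max(0).round(1))
cv2.imwrite('pics/o.png',cv2.resize(im[0:130,200:380],None,fx=4,fy=4,interpolation=cv2.INTER_CUBIC))
E
```

```text
face z 0.0718850074342966 ((515.3101196289062, 21.459964752197266), 45.077877044677734)
pin [294  27  12  14 125] [0.545  0.0371 0.0834] zmax 0.0861 circ ((545.1903076171875, 37.37678527832031), 3.986920118331909)
shaft upper [266  65  27  29 597] [0.5153 0.0211 0.1323] zmax 0.137 circ ((515.2857666015625, 21.294694900512695), 7.863208293914795)
tip [268  66  24  26 449] [0.5153 0.0212 0.1335] zmax 0.137 circ ((515.441162109375, 21.3735294342041), 7.124602317810059)
hubtop 5792 [  0.8 -31.8   0.4] [-14.8 -36.  -16.5] [ 18.7 -28.   16.5]
plate top plane y= [-2.1400e-02  5.0000e-04 -5.9113e+00] [-59.6  -7.6 -32.7] [-20.   -0.   33.7]
```

View pics/o.png

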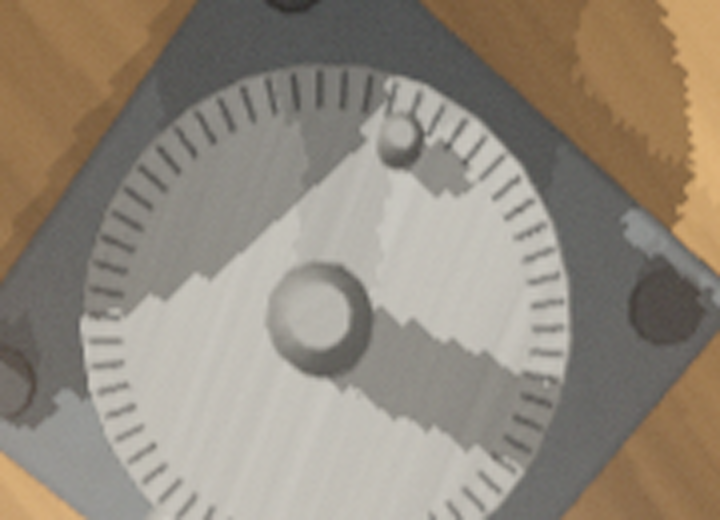

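```bash
python3 -m inch '[[-15,0,0,0.1,255],[-25,0,0,0.1,255],[-25,0,0,0.1,255],[-10,0,0,0.094,255],[0,0,0,0,255],[0,0,0,0,255]]'; python3 - <<'E'
from h import *
go([0.5174,0.0229,0.15],-1.081)
E
```

```text
time: 12.82
tool_pos: [0.5178, 0.0051, 0.1985]
ee_rot: [-0.506, 1.967, -1.968]
ft_force: [-0.6, -0.7, -1.8]
finger_gap: 0.366
t 12.82 pos [0.5178 0.0051 0.1985] f [-0.6 -0.7 -1.8] tq [-0.   -0.01 -0.03] gap 0.366 j7 -1.32
axes x [-0.889 -0.457  0.029] y [-0.029 -0.007 -1.   ] z [ 0.457 -0.889 -0.007]
delta tool mm [ -9.2  48.4 -15.6]
z heading -1.0956
turn about tool y (tool down): -0.0146
```

```bash
cat > q.py <<'E'
from h import *
s=robot.get_state();M=R.from_rotvec(s['ee_rot']).as_matrix()
print('   ->',np.round(s['tool_pos']*1000,1),'tilt(world z in tool x,z)',M[2,0].round(4),M[2,2].round(4),'yh',M[:2,1].round(4),'head',np.arctan2(M[1,2],M[0,2]).round(4),'F',s['ft_force'].round(1))
E
python3 -m inch '[[0,0,0,-0.1,255],[0,0,0,-0.1,255],[0,0,0,0,255],[0,0,0,0,255]]' >/dev/null; python3 q.py
python3 -m inch '[[15,0,0,0,255],[15,0,0,0,255],[0,0,0,0,255],[0,0,0,0,255]]'>/dev/null; python3 q.py
python3 -m inch '[[0,-15,0,0,255],[0,-15,0,0,255],[0,0,0,0,255],[0,0,0,0,255]]'>/dev/null; python3 q.py
python3 -m inch '[[0,0,-10,0,255],[0,0,-10,0,255],[0,0,0,0,255],[0,0,0,0,255]]'>/dev/null; python3 q.py
python3 -m inch '[[0,15,0,0,255],[0,15,0,0,255],[0,0,0,0,255],[0,0,0,0,255]]'>/dev/null; python3 q.py
```

```text
-> [515.7   2.7 198.3] tilt(world z in tool x,z) 0.0292 -0.0121 yh [-0.0303 -0.009 ] head -0.8916 F [ 0.3 -0.1 -2.6]
   -> [489.8 -18.4 199.4] tilt(world z in tool x,z) 0.0301 -0.0115 yh [-0.0306 -0.0099] head -0.8945 F [ 0.3  0.3 -1.9]
   -> [492.1 -17.2 232.6] tilt(world z in tool x,z) 0.0276 -0.0101 yh [-0.0278 -0.0094] head -0.8931 F [-0.5 -0.2 -3. ]
   -> [4.776e+02 1.000e-01 2.319e+02] tilt(world z in tool x,z) 0.0292 -0.0117 yh [-0.0301 -0.0093] head -0.8918 F [-0.5 -0.2 -2.8]
   -> [476.2  -0.8 198.7] tilt(world z in tool x,z) 0.0308 -0.0131 yh [-0.0322 -0.0091] head -0.8928 F [ 0.2  1.1 -2.4]
```

```bash

python3 -m inch '[[16,0,20,0,255],[29,0,36,0,255],[29,0,36,0,255],[29,0,36,0,255],[16,0,20,0,255],[0,0,0,0,255],[0,0,0,0,255]]'>/dev/null; python3 q.py
```

```text
-> [ 479.6 -195.2  202.6] tilt(world z in tool x,z) 0.026 -0.009 yh [-0.0259 -0.0093] head -0.8897 F [-0.6  0.4 -3.1]
```

```bash

python3 -m inch '[[0,0,0,0.16,255],[0,0,0,0.16,255],[0,0,0,0.16,255],[0,0,0,0.16,255],[0,0,0,0,255],[0,0,0,0,255]]'>/dev/null; python3 q.py
```

```text
-> [ 481.3 -185.7  203.4] tilt(world z in tool x,z) 0.0247 0.006 yh [-0.0245 -0.0069] head -1.5317 F [ 0.9  0.2 -2.5]
```

```bash

python3 -m inch '[[0,20,0,0,255],[0,30,0,0,255],[0,30,0,0,255],[0,30,0,0,255],[0,30,0,0,255],[0,20,0,0,255],[0,0,0,0,255],[0,0,0,0,255]]'>/dev/null; python3 q.py
```

```text
-> [ 481.4 -184.7   41.3] tilt(world z in tool x,z) 0.0178 0.0056 yh [-0.0175 -0.0066] head -1.5137 F [ 0.9 -1.  -3.3]
```

```bash

python3 -m inch '[[0,15,0,0,255],[0,0,0,0,255],[0,14,0,0,255],[0,0,0,0,255],[0,5,0,0,255],[0,0,0,0,255],[0,3,0,0,255],[0,0,0,0,255]]'>/dev/null; python3 q.py
```

```text
-> [ 482.6 -185.4    3.9] tilt(world z in tool x,z) 0.0137 0.0072 yh [-0.0132 -0.008 ] head -1.5131 F [ 0.7 -0.3 -2.5]
```

```bash

python3 -m inch '[[0,2,0,0,255],[0,0,0,0,255],[0,0,0,0,135],[0,0,0,0,135],[0,0,0,0,135],[0,0,0,0,255],[0,0,0,0,255],[0,0,0,0,255]]' 40; python3 q.py
python3 - <<'E'
from h import *
im,d,K,T=grab('wrist'); cv2.imwrite('pics/r.png',im)
H=np.array(optics.calibration('wrist')['hand_eye']);t=cloud(d,K,H)*1000
m=(abs(t[...,1]+32)<4)&(abs(t[...,0])<24)&(abs(t[...,2])<14); print('hubtop',t[m].mean(0).round(1),t[m].min(0).round(1),t[m].max(0).round(1))
m=(t[...,0]<-20)&(t[...,0]>-70)&(abs(t[...,1]+6)<4)&(abs(t[...,2])<40); p=t[m]; A=np.c_[p[:,0],p[:,2],np.ones(len(p))]; print('plate top plane y=',np.linalg.lstsq(A,p[:,1],rcond=None)[0].round(4), p.min(0).round(1),p.max(0).round(1))
print(cv2.minAreaRect(p[:,[0,2]].astype(np.float32)))
E
```

```text
time: 19.95
tool_pos: [0.484, -0.1858, 0.0031]
ee_rot: [-0.075, 2.188, -2.207]
ft_force: [0.2, -0.3, 0.7]
finger_gap: 0.364
   -> [ 484.  -185.8    3.1] tilt(world z in tool x,z) 0.0107 0.0083 yh [-0.0102 -0.0089] head -1.513 F [ 0.2 -0.3  0.7]
hubtop [  2.3 -28.8  -0.4] [-13.1 -30.9 -14. ] [ 19.8 -28.   14. ]
plate top plane y= [ 0.0113  0.0059 -2.8105] [-58.9  -6.1 -33.2] [-20.   -2.   33.2]
((-39.437652587890625, 0.00659942626953125), (38.87999725341797, 66.40303039550781), 0.026638714596629143)
```

View pics/r.png

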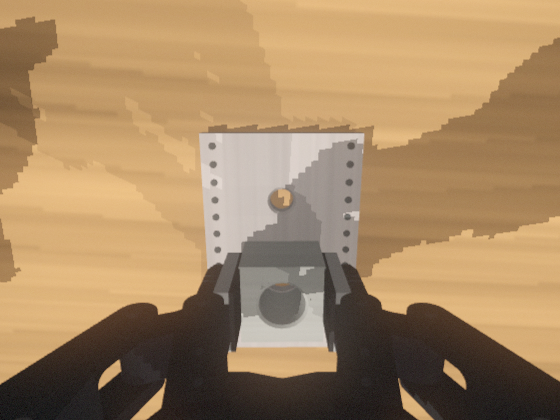

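```bash

python3 -m inch '[[0,-10,0,0,255],[0,-20,0,0,255],[0,-25,0,0,255],[0,-25,0,0,255],[0,-25,0,0,255],[0,-25,0,0,255],[0,-20,0,0,255],[0,-10,0,0,255],[0,0,0,0,255],[0,0,0,0,255]]' >/dev/null; python3 q.py
python3 -m inch '[[-2,0,-10,0.07,255],[-5,0,-20,0.07,255],[-5,0,-25,0.07,255],[-5,0,-25,0.07,255],[-5,0,-25,0.07,255],[-5,0,-20,0.07,255],[-2,0,-10,0,255],[0,0,0,0,255],[0,0,0,0,255]]' >/dev/null; python3 q.py;  python3 -c "
from h import *
go([0.5181,0.0229,0.16],-1.081)"
```

```text
-> [ 481.7 -183.3  168.3] tilt(world z in tool x,z) 0.0175 0.0062 yh [-0.0171 -0.0072] head -1.5124 F [ 0.  -0.1 -2.9]
   -> [526.8 -53.3 157.6] tilt(world z in tool x,z) 0.0302 0.0175 yh [-0.0345 -0.0052] head -1.9466 F [ 0.3 -0.2 -2.4]
t 22.38 pos [ 0.5268 -0.0533  0.1576] f [ 0.3 -0.2 -2.4] tq [-0.03 -0.05  0.05] gap 0.367 j7 -2.03
axes x [-0.93   0.367  0.03 ] y [-0.034 -0.005 -0.999] z [-0.367 -0.93   0.017]
delta tool mm [ 36.2  -2.5 -67.6]
z heading -1.9466
turn about tool y (tool down): -0.8656
```

```bash

python3 -m inch '[[0,-4,0,-0.11,255],[0,-4,0,-0.14,255],[0,-4,0,-0.14,255],[0,0,0,-0.14,255],[0,0,0,-0.14,255],[0,0,0,-0.11,255],[0,0,0,-0.06,255],[0,0,0,0,255],[0,0,0,0,255]]' >/dev/null; python3 q.py;  python3 -c "
from h import *
go([0.5181,0.0229,0.16],-1.081)"
```

```text
-> [522.8 -64.3 169.3] tilt(world z in tool x,z) 0.0386 -0.009 yh [-0.0384 -0.0098] head -1.0926 F [ 0.4 -0.  -2.3]
t 23.5 pos [ 0.5228 -0.0643  0.1693] f [ 0.4 -0.  -2.3] tq [ 0.05  0.01 -0.04] gap 0.366 j7 -1.21
axes x [-0.887 -0.46   0.039] y [-0.038 -0.01  -0.999] z [ 0.46  -0.888 -0.009]
delta tool mm [-36.3   8.6 -79.4]
z heading -1.0926
turn about tool y (tool down): -0.0116
```

```bash

python3 -m inch '[[-4,0,-8,0,255],[-7,0,-15,0,255],[-7,0,-15,0,255],[-7,0,-15,0,255],[-4,0,-8,0,255],[0,0,0,0,255],[0,0,0,0,255]]' >/dev/null; python3 q.py;  python3 -c "
from h import *
go([0.5181,0.0229,0.16],-1.081)"
```

```text
-> [520.1  10.  168.9] tilt(world z in tool x,z) 0.0382 -0.0093 yh [-0.0382 -0.0094] head -1.0902 F [-0.3 -0.5 -1.7]
t 24.38 pos [0.5201 0.01   0.1689] f [-0.3 -0.5 -1.7] tq [ 0.03 -0.11 -0.01] gap 0.362 j7 -1.35
axes x [-0.886 -0.462  0.038] y [-0.038 -0.009 -0.999] z [ 0.462 -0.887 -0.009]
delta tool mm [ -4.6   8.8 -12.3]
z heading -1.0902
turn about tool y (tool down): -0.0092
```

```bash
cat > pl.py <<'E'
from h import *
s=robot.get_state();M=R.from_rotvec(s['ee_rot']).as_matrix();P=s['tool_pos']*1000
o=np.array([3.2,3.1,0.]);n=-np.array([.0107,-1,.0083])  # down->up: world z in tool
n=np.array([.0107,-1,.0083]);hx=np.array([-1,-.0107,0])
S=np.array([515.3,21.35,72.]); pin=np.array([545.2,37.3,72])
W=lambda t:P+M@np.array(t)
O=W(o);top=W(o+32*n);hole=W(o+34*hx)
print('t',round(s['time'],2),'F',s['ft_force'].round(1),'Tq',s['torque'].round(2),'gap',round(s['finger_gap'],3))
print('origin-seat',(O-S).round(1),'top-axis',(top-S)[:2].round(1),'hole-pin',(hole-pin).round(1),'normal',(M@n).round(3))
print('yaw',np.arctan2(*(M@hx)[1::-1]).round(4),'turn needed',-(.490-np.arctan2(*(M@hx)[1::-1])).round(4))
mid=W(o+12*n); e=S-mid; e[2]=0; print('to centre: tool delta',(e@M).round(2))
E
python3 pl.py
```

```text
t 24.38 F [-0.3 -0.5 -1.7] Tq [ 0.03 -0.11 -0.01] gap 0.362
origin-seat [  1.8 -12.9  93.9] top-axis [  2.9 -13. ] hole-pin [  2.1 -13.1  92.9] normal [ 0.033 -0.003  1.   ]
yaw 0.4809 turn needed -0.0091
to centre: tool delta [ -4.02  -0.04 -12.5 ]
```

```bash

python3 -m inch '[[-4,5,-12,-0.009,255],[0,0,0,0,255],[0,0,0,0,255]]' >/dev/null; python3 pl.py; python3 - <<'E'
from h import *
im,d,K,T=grab('wrist'); cv2.imwrite('pics/s.png',im)
E
```

```text
t 24.75 F [ 0.5  0.  -1.6] Tq [ 0.01 -0.09  0.03] gap 0.362
origin-seat [-0.6 -0.8 88.2] top-axis [ 0.5 -0.9] hole-pin [-0.5 -0.8 87.3] normal [ 0.033 -0.003  1.   ]
yaw 0.4884 turn needed -0.0016
to centre: tool delta [-0.57 -0.02 -0.68]
```

View pics/s.png

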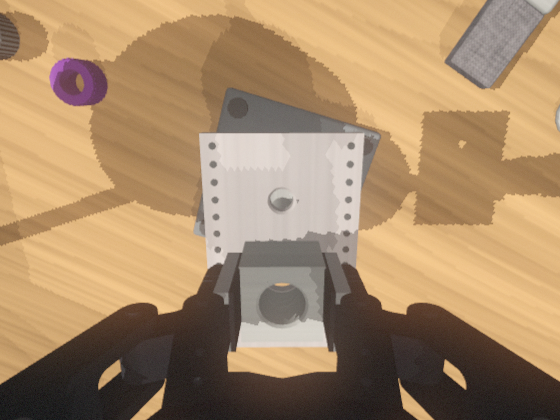

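```bash

python3 -m inch '[[-0.5,12,-0.7,0,255],[0,0,0,0,255],[0,8,0,0,255],[0,0,0,0,255]]' >/dev/null; python3 pl.py
```

```text
t 25.3 F [-0.  -0.3 -1.7] Tq [-0.01 -0.1   0.05] gap 0.365
origin-seat [-1.6 -0.7 66.4] top-axis [-0.5 -0.8] hole-pin [-1.5 -0.7 65.4] normal [ 0.034 -0.003  1.   ]
yaw 0.4874 turn needed -0.0026
to centre: tool delta [-1.43 -0.06 -0.09]
```

```bash

python3 -m inch '[[-1.4,0,-0.1,0,255],[0,0,0,0,255],[-0.3,7,0.1,0,255],[0,0,0,0,255],[-0.2,4,0,0,255],[0,0,0,0,255]]' >/dev/null; python3 pl.py
```

```text
t 26.05 F [-0.4  0.5 -1.6] Tq [ 0.01 -0.06  0.01] gap 0.365
origin-seat [ 0.1  0.2 54.9] top-axis [1.1 0.1] hole-pin [ 0.2  0.2 53.9] normal [ 0.033 -0.003  1.   ]
yaw 0.4873 turn needed -0.0027
to centre: tool delta [ 0.48  0.02 -0.08]
```

```bash

python3 -m inch '[[0.2,8,0.1,0,255],[0,0,0,0,255],[-0.3,8,0.1,0,255],[0,0,0,0,255]]' >/dev/null; python3 pl.py
python3 -m inch '[[-0.3,8,0.1,0,255],[0,0,0,0,255],[-0.3,8,0.1,-0.003,255],[0,0,0,0,255]]' >/dev/null; python3 pl.py
```

```text
t 26.55 F [ 0.   0.8 -1.3] Tq [ 0.02 -0.08  0.02] gap 0.369
origin-seat [-0.4 -0.2 37.6] top-axis [ 0.7 -0.3] hole-pin [-0.3 -0.2 36.7] normal [ 0.033 -0.003  1.   ]
yaw 0.4872 turn needed -0.0028
to centre: tool delta [-0.11 -0.   -0.18]
t 27.05 F [ 0.5  0.2 -2.4] Tq [-0.06 -0.11 -0.05] gap 0.364
origin-seat [-0.5 -0.2 20.4] top-axis [ 0.6 -0.3] hole-pin [-0.4 -0.1 19.4] normal [ 0.034 -0.003  1.   ]
yaw 0.4906 turn needed 0.0006
to centre: tool delta [-0.2  -0.01 -0.14]
```

```bash

python3 -m inch '[[-0.4,5,-0.1,0,255],[0,0,0,0,255],[-0.1,3,0,0,255],[0,0,0,0,255]]' >/dev/null; python3 pl.py
python3 -m inch '[[-0.1,3,0,0,255],[0,0,0,0,255]]' >/dev/null; python3 pl.py
```

```text
t 27.55 F [-0.6  0.2 -2.9] Tq [ 0.   -0.01 -0.02] gap 0.367
origin-seat [-0.2  0.1 12. ] top-axis [ 0.9 -0. ] hole-pin [-0.1  0.1 11. ] normal [ 0.033 -0.003  1.   ]
yaw 0.4905 turn needed 0.0005
to centre: tool delta [ 0.21  0.01 -0.07]
t 27.8 F [ 0.2 -0.5 -2.1] Tq [ 0.   -0.03  0.06] gap 0.362
origin-seat [-0.1  0.1  8.9] top-axis [0.9 0. ] hole-pin [-0.   0.2  7.9] normal [ 0.033 -0.003  1.   ]
yaw 0.4905 turn needed 0.0005
to centre: tool delta [ 0.28  0.01 -0.08]
```

```bash

python3 -m inch '[[-0.1,3,0,0,255],[0,0,0,0,255],[-0.1,2,0,0,255],[0,0,0,0,255]]' >/dev/null; python3 pl.py
python3 -m inch '[[-0.1,1.2,0,0,255],[0,0,0,0,255]]' >/dev/null; python3 pl.py
python3 -m inch '[[0,1,0,0,255],[0,0,0,0,255]]' >/dev/null; python3 pl.py
```

```text
t 28.3 F [ 0.8  0.7 -2. ] Tq [ 0.01 -0.03 -0.05] gap 0.365
origin-seat [-0.1  0.2  3.6] top-axis [1.  0.1] hole-pin [0.  0.2 2.6] normal [ 0.033 -0.003  1.   ]
yaw 0.4905 turn needed 0.0005
to centre: tool delta [ 0.36  0.01 -0.05]
t 28.55 F [-0.4 -0.5 -1.7] Tq [-0.   -0.01 -0.03] gap 0.365
origin-seat [0.  0.2 2.3] top-axis [1.1 0.1] hole-pin [0.1 0.3 1.4] normal [ 0.033 -0.003  1.   ]
yaw 0.4905 turn needed 0.0005
to centre: tool delta [ 0.47  0.02 -0.03]
t 28.8 F [-0.  -0.1 -1.6] Tq [ 0.03  0.02 -0.01] gap 0.363
origin-seat [0.1 0.2 1.4] top-axis [1.2 0.2] hole-pin [0.2 0.3 0.5] normal [ 0.032 -0.003  1.   ]
yaw 0.4905 turn needed 0.0005
to centre: tool delta [ 0.54  0.02 -0.05]
```

```bash

python3 -m inch '[[0.3,0.8,0,0,255],[0,0,0,0,255]]' >/dev/null; python3 pl.py
python3 -m inch '[[0,0.8,0,0,255],[0,0,0,0,255]]' >/dev/null; python3 pl.py
```

```text
t 29.05 F [-0.3  0.  -0.3] Tq [0.01 0.06 0.03] gap 0.364
origin-seat [0.1 0.2 1.3] top-axis [1.1 0.1] hole-pin [0.2 0.3 0.4] normal [ 0.032 -0.003  1.   ]
yaw 0.4905 turn needed 0.0005
to centre: tool delta [ 0.52  0.02 -0.08]
t 29.3 F [-1.8  0.4  0.7] Tq [ 0.    0.11 -0.06] gap 0.363
origin-seat [0.1 0.2 1.2] top-axis [1.1 0.1] hole-pin [0.2 0.3 0.3] normal [ 0.031 -0.002  1.   ]
yaw 0.4905 turn needed 0.0005
to centre: tool delta [ 0.51  0.02 -0.05]
```

```bash

python3 -m inch '[[0,2.5,0,0,255],[0,2.5,0,0,255]]' 20 >/dev/null; python3 pl.py
python3 -m inch '[[0,3.5,0,0,255],[0,3.5,0,0,255]]' 20 >/dev/null; python3 pl.py
```

```text
t 29.55 F [-10.   -1.8  27.9] Tq [-0.46  1.63  0.04] gap 0.366
origin-seat [-0.5  0.2 -0.2] top-axis [0.5 0.2] hole-pin [-0.5  0.2 -1.2] normal [0.033 0.001 1.   ]
yaw 0.4907 turn needed 0.0007
to centre: tool delta [-0.05 -0.    0.23]
t 29.8 F [-11.2  -2.2  31. ] Tq [-0.21  2.15 -0.01] gap 0.368
origin-seat [-0.6  0.1 -0.2] top-axis [0.5 0.3] hole-pin [-0.5  0.2 -1.3] normal [0.032 0.005 1.   ]
yaw 0.4904 turn needed 0.0004
to centre: tool delta [-0.06 -0.    0.24]
```

```bash

python3 -m inch '[[0,0,0,0,255],[0,-0.3,0,0,255]]' >/dev/null; python3 pl.py
python3 -m inch '[[0,0,0,0,150],[0,0,0,0,130],[0,0,0,0,120]]' 20 >/dev/null; python3 pl.py
python3 - <<'E'
from h import *
im,d,K,T=grab('wrist'); cv2.imwrite('pics/u.png',im);w=cloud(d,K,T)
m=(np.hypot(w[...,0]-.525,w[...,1]-.026)<.08)&(abs(w[...,2]-.078)<.006); 
s=robot.get_state()
p=w[m];A=np.c_[p[:,0]-.515,p[:,1]-.021,np.ones(len(p))];print('plate top plane',np.linalg.lstsq(A,p[:,2],rcond=None)[0].round(4));print(cv2.minAreaRect(p[:,:2].astype(np.float32)*1000))
m=(np.hypot(w[...,0]-.515,w[...,1]-.021)<.03)&(abs(w[...,2]-.104)<.005);print('hub top z',np.median(w[m][:,2]),m.sum())
E
```

```text
t 30.05 F [ 0.3 -0.2 -1.8] Tq [ 0.04 -0.08  0.02] gap 0.365
origin-seat [-0.1  0.2  0.8] top-axis [0.9 0.3] hole-pin [-0.   0.2 -0.1] normal [0.03  0.005 1.   ]
yaw 0.4906 turn needed 0.0006
to centre: tool delta [0.33 0.01 0.08]
t 30.43 F [-0.4 -0.2  0.2] Tq [ 0.01 -0.06  0.03] gap 0.532
origin-seat [ 0.1  0.2 -0. ] top-axis [1.1 0.3] hole-pin [ 0.2  0.2 -1. ] normal [0.031 0.004 1.   ]
yaw 0.4904 turn needed 0.0004
to centre: tool delta [ 0.55  0.02 -0.04]
plate top plane [0.0042 0.0017 0.0776]
((526.1339111328125, 26.897533416748047), (100.70100402832031, 88.51569366455078), 28.100568771362305)
hub top z 0.1037789169793982 5429
```

View pics/u.png

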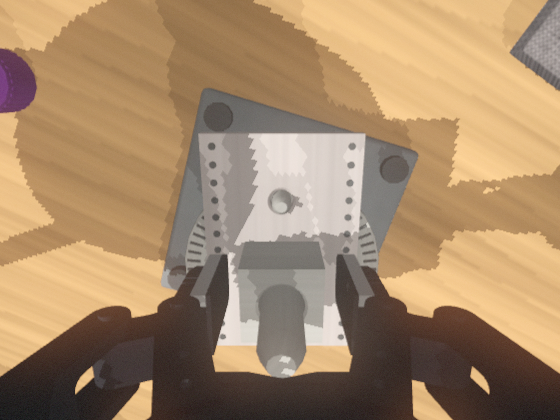

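```bash

python3 -m inch '[[0,-8,0,0,100],[0,-15,0,0,90],[0,-20,0,0,90],[0,-25,0,0,90],[0,-20,0,0,90],[0,0,0,0,90]]' >/dev/null; python3 q.py
python3 -m inch '[[-6,0,-12,0,90],[-12,0,-24,0,90],[-12,0,-24,0,90],[-12,0,-24,0,90],[-12,0,-24,0,90],[-12,0,-24,0,90],[-12,0,-24,0,90],[-6,0,-12,0,90],[0,0,0,-0.1,90],[0,0,0,-0.15,90],[0,0,0,-0.15,90],[0,0,0,-0.05,90],[0,0,0,0,90]]' >/dev/null; python3 q.py
python3 - <<'E'
from h import *
im,d,K,T=grab('wrist'); cv2.imwrite('pics/v.png',im);w=cloud(d,K,T)
m=(np.hypot(w[...,0]-.519,w[...,1]-.2725)<.045)&(w[...,2]>.019)&(w[...,2]<.03)
p=w[m];print(m.sum(),'z',np.median(p[:,2]),cv2.minEnclosingCircle(p[:,:2].astype(np.float32)*1000))
E
```

```text
-> [523.   25.2 170.4] tilt(world z in tool x,z) 0.0355 -0.0006 yh [-0.0316 -0.0161] head -1.08 F [ 0.   0.3 -0.6]
   -> [508.5 224.6 158. ] tilt(world z in tool x,z) 0.0444 -0.0298 yh [-0.0499 -0.0194] head -0.61 F [ 0.2  0.1 -0.8]
1164 z 0.023535669602835513 ((514.7196655273438, 274.0892639160156), 17.467931747436523)
```

View pics/v.png

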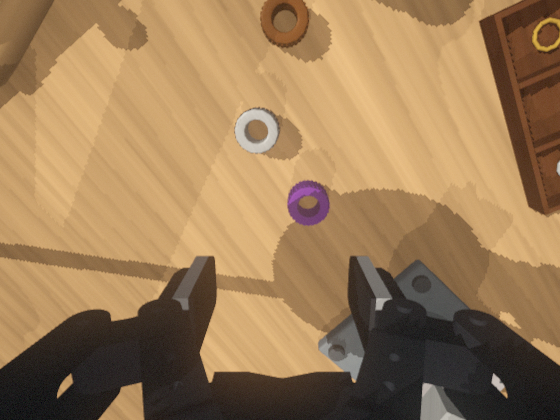

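```bash

python3 -m inch '[[-14,0,-8,0,90],[-15,0,-8,0,90],[-7,0,-4,0,90],[0,0,0,0,90],[0,15,0,0,90],[0,25,0,0,90],[0,25,0,0,90],[0,10,0,0,90],[0,0,0,0,90],[0,0,0,0,90]]' >/dev/null; python3 q.py;python3 -c "
from h import *
go([0.5138,0.2738,-0.006])"
```

```text
-> [508.6 265.8  77.3] tilt(world z in tool x,z) 0.0465 -0.0295 yh [-0.0509 -0.0212] head -0.6127 F [-0.  -0.7 -0. ]
t 34.15 pos [0.5086 0.2658 0.0773] f [-0.  -0.7 -0. ] tq [-0.01 -0.1   0.04] gap 0.641 j7 -1.48
axes x [-0.573 -0.818  0.047] y [-0.051 -0.021 -0.998] z [ 0.818 -0.575 -0.029]
delta tool mm [-13.4  82.8   2.1]
z heading -0.6127
```

```bash

python3 -m inch '[[-9.5,0,0,0,90],[0,0,0,0,90],[-1,20,0.6,0,90],[-1,20,0.6,0,90],[0,0,0,0,90],[0,0,0,0,90]]' >/dev/null; python3 q.py;python3 -c "
from h import *
go([0.5138,0.2738,-0.006])
im,d,K,T=grab('wrist'); cv2.imwrite('pics/w.png',im)
w=cloud(d,K,T)
m=(np.hypot(w[...,0]-.515,w[...,1]-.274)<.03)&(w[...,2]>.021)&(w[...,2]<.03)
p=w[m];print(m.sum(),'z',np.median(p[:,2]),cv2.minEnclosingCircle(p[:,:2].astype(np.float32)*1000))"
```

```text
-> [515.2 274.7  34.7] tilt(world z in tool x,z) 0.0451 -0.0288 yh [-0.0495 -0.0204] head -0.6128 F [ 0.8  0.4 -1.2]
t 34.9 pos [0.5152 0.2747 0.0347] f [ 0.8  0.4 -1.2] tq [ 0.01 -0.03  0.01] gap 0.651 j7 -1.52
axes x [-0.573 -0.818  0.045] y [-0.049 -0.02  -0.999] z [ 0.818 -0.575 -0.029]
delta tool mm [-0.3 40.8  0.5]
z heading -0.6128
2606 z 0.023601245964560855 ((514.9160766601562, 274.2022705078125), 17.5948543548584)
```

View pics/w.png

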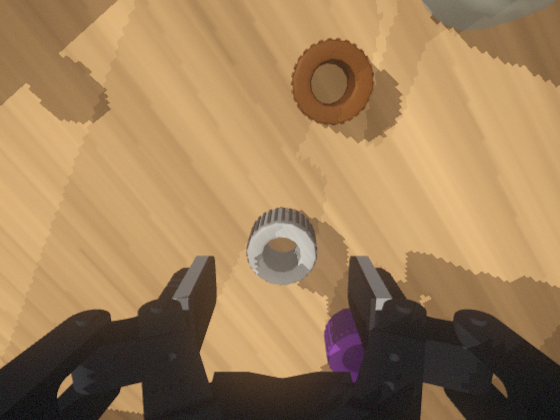

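```bash

python3 -m inch '[[-0.7,14,0.4,0,90],[0,0,0,0,90],[-0.7,14,0.4,0,90],[0,0,0,0,90],[-0.5,10,0.3,0,90],[0,0,0,0,90]]' >/dev/null; python3 q.py
python3 -m inch '[[0,0,0,0,170],[0,0,0,0,255],[0,0,0,0,255],[0,0,0,0,255]]' 30 ; python3 q.py
python3 -c "
from h import *
im,d,K,T=grab('wrist'); cv2.imwrite('pics/x.png',im)
t=cloud(d,K,np.array(optics.calibration('wrist')['hand_eye']))*1000
w=cloud(d,K,T)
m=(np.hypot(w[...,0]-.515,w[...,1]-.274)<.03)&(w[...,2]>.020)&(w[...,2]<.028)&(abs(t[...,2])<18)
p=w[m];print(m.sum(),'z',np.median(p[:,2]),cv2.minEnclosingCircle(p[:,:2].astype(np.float32)*1000),'tool',cv2.minEnclosingCircle(t[m][:,[0,2]].astype(np.float32)),np.median(t[m][:,1]))"
```

```text
-> [515.6 274.7  -5.5] tilt(world z in tool x,z) 0.0445 -0.0282 yh [-0.0487 -0.0202] head -0.613 F [-0.2 -0.1  0.6]
time: 36.2
tool_pos: [0.5159, 0.2749, -0.0051]
ee_rot: [-0.91, 1.663, -1.654]
ft_force: [0.1, -0.4, -1.2]
finger_gap: 0.385
   -> [515.9 274.9  -5.1] tilt(world z in tool x,z) 0.0438 -0.0279 yh [-0.048  -0.0198] head -0.6129 F [ 0.1 -0.4 -1.2]
4688 z 0.023677885966616866 ((517.7280883789062, 276.2215270996094), 20.87652015686035) tool ((-0.9873951077461243, 0.029821928590536118), 20.883426666259766) -28.7461407059194
```

View pics/x.png

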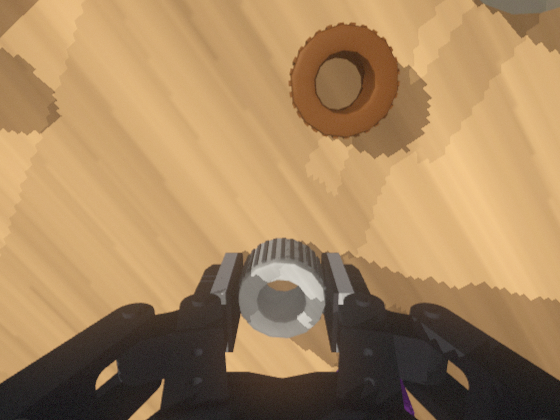

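```bash

python3 -c "
from h import *
z=np.load('last_wrist.npz');t=cloud(z['d'],z['K'],np.array(optics.calibration('wrist')['hand_eye']))*1000;w=cloud(z['d'],z['K'],z['T'])
m=(abs(w[...,2]-.0237)<.0015)
for u in (270,276,283,290,296):
  c=t[:,u][m[:,u]]; c=c[abs(c[:,0])<25]; xs=np.sort(c[:,0]); g=np.argmax(np.diff(xs)); print(u,'z',c[:,2].mean().round(1),xs[0].round(1),xs[g].round(1),xs[g+1].round(1),xs[-1].round(1),'mid',((xs[0]+xs[-1])/2).round(2),((xs[g]+xs[g+1])/2).round(2))
for v in (292,299,306):
  c=t[v][m[v]];c=c[abs(c[:,2])<19];xs=np.sort(c[:,2]);g=np.argmax(np.diff(xs));print(v,xs[0].round(1),xs[g].round(1),xs[g+1].round(1),xs[-1].round(1),'midz bore',((xs[g]+xs[g+1])/2).round(2))
"
python3 -m inch '[[0,-8,0,0,255],[0,-15,0,0,255],[0,-25,0,0,255],[0,-30,0,0,255],[0,-30,0,0,255],[0,-30,0,0,255],[0,-20,0,0,255],[0,-10,0,0,255],[0,0,0,0,255]]' ; python3 q.py
```

```text
270 z -3.7 -13.6 -6.2 9.7 18.0 mid 2.2 1.75
276 z -1.5 -14.3 -7.0 10.8 18.3 mid 2.02 1.92
283 z 1.2 -15.0 -6.6 11.4 18.3 mid 1.66 2.4
290 z 3.8 -14.1 -6.5 10.2 18.3 mid 2.07 1.83
296 z 6.0 -13.7 -5.1 9.6 17.5 mid 1.94 2.27
292 -15.9 -7.9 8.9 17.0 midz bore 0.54
299 -15.9 -9.0 9.5 17.0 midz bore 0.22
306 -15.7 -7.6 8.8 17.1 midz bore 0.58
time: 37.38
tool_pos: [0.5245, 0.2793, 0.1756]
ee_rot: [-0.904, 1.66, -1.652]
ft_force: [-0.3, 0.3, -1.0]
finger_gap: 0.387
   -> [524.5 279.3 175.6] tilt(world z in tool x,z) 0.0383 -0.0249 yh [-0.0424 -0.0171] head -0.6117 F [-0.3  0.3 -1. ]
```

```bash
cat > cl.py <<'E'
from h import *
s=robot.get_state();M=R.from_rotvec(s['ee_rot']).as_matrix();P=s['tool_pos']*1000
n=np.array([.0438,-.999,-.0279]);b=np.array([2.0,-28.7,.4])-24*n
S=np.array([515.3,21.35,104.])
O=P+M@b;top=O+24*M@n
print('t',round(s['time'],2),'F',s['ft_force'].round(1),'Tq',s['torque'].round(2),'gap',round(s['finger_gap'],3))
print('bottom-hubtop',(O-S).round(1),'top',(top-S).round(1),'normal',(M@n).round(3))
mid=O+8*M@n;e=S-mid;e[2]=0;print('to centre tool',(e@M).round(2),'1mm down =',(M.T@[0,0,-1]).round(3))
E
python3 -m inch '[[10,0,7,0,255],[22,0,14.5,0,255],[22,0,14.5,0,255],[22,0,14.5,0,255],[22,0,14.5,0,255],[22,0,14.5,0,255],[22,0,14.5,0,255],[22,0,14.5,0,255],[10,0,7,0,255],[0,0,0,0,255],[0,0,0,0,255]]' >/dev/null; python3 cl.py; python3 q.py
```

```text
t 38.75 F [-0.5 -0.  -1.7] Tq [ 0.03 -0.1  -0.02] gap 0.385
bottom-hubtop [-3.  32.  70.9] top [-2.7 32.1 94.9] normal [0.015 0.004 1.   ]
to centre tool [24.51  0.59 20.86] 1mm down = [-0.056  0.998  0.037]
   -> [511.7  54.7 170.1] tilt(world z in tool x,z) 0.0559 -0.0374 yh [-0.0628 -0.0241] head -0.6157 F [-0.5 -0.  -1.7]
```

```bash

python3 -m inch '[[13,0,11,0,255],[0,0,0,0,255],[11,0,9.5,0,255],[0,0,0,0,255],[0,0,0,0,255]]' >/dev/null; python3 cl.py
python3 - <<'E'
from h import *
im,d,K,T=grab('wrist'); cv2.imwrite('pics/y.png',im)
E
```

```text
t 39.38 F [ 0.5 -0.2 -1.2] Tq [ 0.02 -0.09  0.04] gap 0.386
bottom-hubtop [ 0.4  0.4 71.5] top [ 0.7  0.5 95.5] normal [0.014 0.004 1.   ]
to centre tool [ 0.66  0.04 -0.14] 1mm down = [-0.055  0.998  0.038]
```

View pics/y.png

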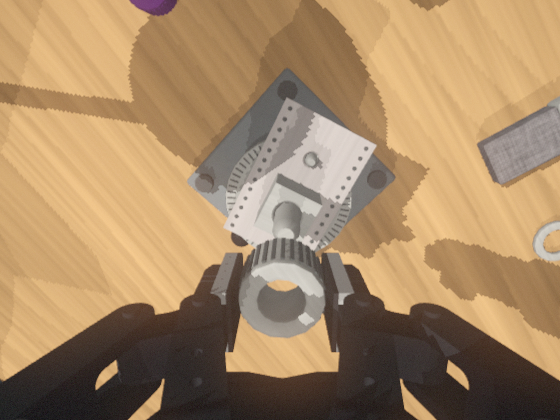

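```bash

python3 -m inch '[[0.1,12,0.3,0,255],[0,0,0,0,255],[-0.6,12,0.5,0,255],[0,0,0,0,255],[-0.4,8,0.3,0,255],[0,0,0,0,255]]' >/dev/null; python3 cl.py

```

```text
t 40.17 F [-0.5 -0.7 -0.6] Tq [ 0.   -0.09  0.04] gap 0.382
bottom-hubtop [-0.8  0.2 36.5] top [-0.4  0.3 60.5] normal [0.016 0.003 1.   ]
to centre tool [-0.17 -0.04  0.7 ] 1mm down = [-0.056  0.998  0.039]
```

```bash

python3 -m inch '[[-0.2,0,0.7,0,255],[0,0,0,0,255],[-0.4,6,0.2,0,255],[0,0,0,0,255],[-0.3,4,0.2,0,255],[0,0,0,0,255]]' >/dev/null; python3 cl.py

```

```text
t 40.92 F [-0.1 -0.3 -1.3] Tq [-0.01 -0.07  0.03] gap 0.383
bottom-hubtop [ 0.4  0.1 26.2] top [ 0.8  0.2 50.2] normal [0.015 0.004 1.   ]
to centre tool [ 0.44  0.04 -0.37] 1mm down = [-0.055  0.998  0.038]
```

```bash

python3 -m inch '[[0.2,6,-0.1,0,255],[0,0,0,0,255],[-0.3,6,0.1,0,255],[0,0,0,0,255]]' >/dev/null; python3 cl.py
python3 -m inch '[[-0.2,4,0.1,0,255],[0,0,0,0,255],[-0.2,4,0.1,0,255],[0,0,0,0,255]]' >/dev/null; python3 cl.py
```

```text
t 41.42 F [ 1.  -0.7 -0.4] Tq [ 0.02 -0.09 -0.  ] gap 0.383
bottom-hubtop [-0.3 -0.1 13.3] top [ 0.  -0.  37.3] normal [0.015 0.003 1.   ]
to centre tool [-0.17 -0.01  0.14] 1mm down = [-0.055  0.998  0.038]
t 41.92 F [-0.5 -0.7 -0.3] Tq [ 0.07 -0.09  0.04] gap 0.383
bottom-hubtop [-0.3 -0.1  4.8] top [ 0.   0.  28.8] normal [0.015 0.003 1.   ]
to centre tool [-0.15 -0.01  0.17] 1mm down = [-0.055  0.998  0.038]
```

```bash

python3 -m inch '[[-0.2,2.5,0.1,0,255],[0,0,0,0,255]]' >/dev/null; python3 cl.py
python3 -m inch '[[0,1,0,0,255],[0,0,0,0,255]]' >/dev/null; python3 cl.py
python3 -m inch '[[0,0.8,0,0,255],[0,0,0,0,255]]' >/dev/null; python3 cl.py
python3 -m inch '[[0,0.6,0,0,255]]' >/dev/null; python3 cl.py
```

```text
t 42.17 F [-0.4 -0.4 -0.7] Tq [ 0.04 -0.03  0.03] gap 0.383
bottom-hubtop [-0.3  0.   2.2] top [ 0.1  0.1 26.2] normal [0.015 0.003 1.   ]
to centre tool [-0.05 -0.01  0.14] 1mm down = [-0.055  0.998  0.038]
t 42.42 F [-0.9  0.7 -1.6] Tq [ 0.03 -0.11  0.05] gap 0.386
bottom-hubtop [-0.2  0.   1.2] top [ 0.1  0.1 25.2] normal [0.014 0.003 1.   ]
to centre tool [-0.05 -0.01  0.13] 1mm down = [-0.055  0.998  0.038]
t 42.67 F [ 0.5  0.2 -0.9] Tq [ 0.02 -0.08  0.04] gap 0.385
bottom-hubtop [-0.3 -0.   0.4] top [ 0.1  0.1 24.4] normal [0.014 0.003 1.   ]
to centre tool [-0.08 -0.01  0.12] 1mm down = [-0.055  0.998  0.038]
t 42.8 F [-0.1  0.1 -0.4] Tq [ 0.06 -0.08  0.02] gap 0.384
bottom-hubtop [-0.2 -0.  -0.2] top [ 0.1  0.1 23.8] normal [0.014 0.003 1.   ]
to centre tool [-0.05 -0.01  0.11] 1mm down = [-0.055  0.998  0.038]
```

```bash

python3 -m inch '[[0,0.5,0,0,255],[0,0,0,0,255]]' >/dev/null; python3 cl.py
python3 -m inch '[[0,0.6,0,0,255],[0,0,0,0,255]]' >/dev/null; python3 cl.py
python3 -m inch '[[0,0.6,0,0,255]]' >/dev/null; python3 cl.py
```

```text
t 43.05 F [ 0.2  0.1 -1.2] Tq [0.02 0.01 0.02] gap 0.384
bottom-hubtop [-0.2 -0.  -0.3] top [ 0.1  0.1 23.7] normal [0.014 0.004 1.   ]
to centre tool [-0.06 -0.01  0.1 ] 1mm down = [-0.055  0.998  0.037]
t 43.3 F [-0.7  0.4  0.5] Tq [-0.02  0.09  0.  ] gap 0.385
bottom-hubtop [-0.2 -0.  -0.3] top [ 0.1  0.1 23.7] normal [0.014 0.004 1.   ]
to centre tool [-0.06 -0.01  0.1 ] 1mm down = [-0.055  0.998  0.037]
t 43.42 F [-3.6 -0.4  7.7] Tq [-0.15  0.52  0.01] gap 0.386
bottom-hubtop [-0.2 -0.  -0.5] top [ 0.1  0.1 23.5] normal [0.014 0.004 1.   ]
to centre tool [-0.07 -0.01  0.11] 1mm down = [-0.055  0.998  0.037]
```

```bash

python3 -m inch '[[0,0,0,0,255],[0,0,0,0,140],[0,0,0,0,110],[0,0,0,0,100],[0,0,0,0,100]]' >/dev/null; python3 cl.py
python3 - <<'E'
from h import *
im,d,K,T=grab('wrist'); cv2.imwrite('pics/z.png',im)
E
```

```text
t 44.05 F [-0.   0.3  0.7] Tq [-0.   -0.07  0.02] gap 0.606
bottom-hubtop [ 0.  -0.  -1.1] top [ 0.4  0.1 22.9] normal [0.013 0.004 1.   ]
to centre tool [ 0.11  0.01 -0.11] 1mm down = [-0.055  0.998  0.037]
```

View pics/z.png

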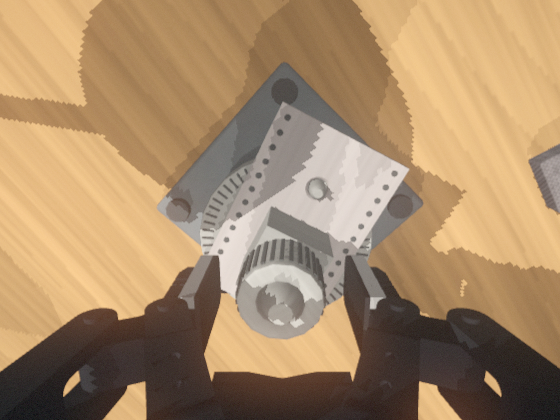

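The collar is around the shaft on the hub, the pin shows through the plate's hole, and the fingers are free of both. Next I raise the arm and check heights.

```bash

python3 -m inch '[[0.5,-8,-0.3,0,100],[1,-14,-0.6,0,90],[1,-20,-0.8,0,80],[1,-25,-0.8,0,60],[1,-25,-0.8,0,40],[30,-10,0,0,0],[30,0,0,0,0],[0,0,0,0,0],[0,0,0,0,0]]' >/dev/null; python3 q.py
python3 - <<'E'
from h import *
for n in ('wrist','side','top'):
    im,d,K,T=grab(n);w=cloud(d,K,T)
    if n=='wrist': cv2.imwrite('pics/aa.png',im)
    r=np.hypot(w[...,0]-.515,w[...,1]-.0213)
    m=(r<.022)&(abs(w[...,2]-.128)<.004);print(n,'collar top z',np.median(w[m][:,2]),cv2.minEnclosingCircle(w[m][:,:2].astype(np.float32)*1000) if m.sum() else 0)
    m=(r<.08)&(abs(w[...,2]-.078)<.003)
    p=w[m];A=np.c_[p[:,0]-.515,p[:,1]-.021,np.ones(len(p))];print('plate plane',np.linalg.lstsq(A,p[:,2],rcond=None)[0].round(4))
    if n=='top':cv2.imwrite('pics/ab.png',im)
E
```

```text
-> [483.  -25.1 215.3] tilt(world z in tool x,z) 0.0489 -0.0285 yh [-0.0513 -0.0238] head -0.6087 F [-0.6  0.6  0.2]
wrist collar top z 0.1276646520596501 ((514.807861328125, 21.265045166015625), 17.421743392944336)
plate plane [ 0.     -0.      0.0778]
side collar top z 0.1280209917797578 ((515.6524658203125, 20.586355209350586), 17.388566970825195)
plate plane [0.001  0.0001 0.0783]
top collar top z 0.12817202541056283 ((510.48358154296875, 22.588558197021484), 15.71931266784668)
plate plane [-0.002   0.0002  0.0777]
```

View pics/aa.png

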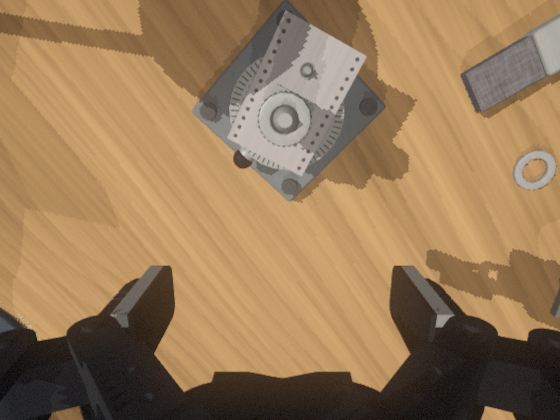

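View pics/ab.png

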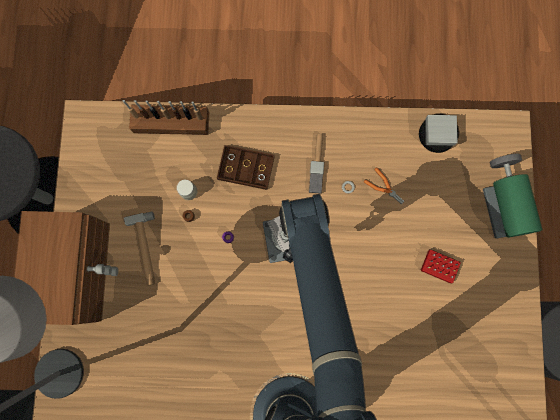

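The plate lies level with its top at 78 mm (as required), the collar's top is at 128 mm (as required) and centred on the shaft. The other objects are unmoved and the robot is clear, so I hand in.

```bash
python3 -c "
from bench import robot
print(robot.hand_in())"
```

```text
the job is handed in; nothing more can be done
None
```

The index plate is fitted on the dividing head and the grey knurled collar sits flat on its hub. I handed the job in at about 45 s on the robot's clock, with the gripper open and clear of everything.

**How it went:**
- I read the pin's direction from the wrist camera: 0.49 rad from world +x, 33.9 mm from the shaft. I lowered the plate at that angle, and the pin went straight into the hole without a turning search.
- I then slipped the collar over the shaft, pressed it lightly, and let go.

**Last checks:**

| Check | Measured | Should be |
|---|---|---|
| Plate top height (wrist / side / top) | 77.8 / 78.3 / 77.7 mm | 78 mm |
| Plate slope | within 0.002 rad | level |
| Collar top height (wrist / side / top) | 127.7 / 128.0 / 128.2 mm | 128 mm |
| Collar offset from the shaft (wrist and side) | 1 mm or less | centred |

The pin shows through the hole, and in the last top picture I saw no other thing moved.

**What failed or disagreed:**
- **Fingertips:** they stood about 11–19 mm behind the reported TCP, not 22 mm ahead as described. My first grasp closed on air above the hub; after that I used the measured offset.
- **Tool tilt:** the tool picked up 2–3 degrees of tilt in fast moves. I set the plate down once on free bench and gripped it again level.
- **Seating force:** pressing the plate home briefly reached about 31 N at the wrist. That is above the gentle 5–10 N but well under the 70 N limit. The collar went on with about 8 N.
- **Top camera:** in the last picture it put the collar about 5 mm off-centre. The arm partly hid the collar there, so I relied on the wrist and side views.

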